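# Load a module into the wire bonder's workholder with cross-lock tweezers

### The job

With the cross-lock tweezers from their rest, pick up the brass block module from the parts tray (squeeze the tweezers open, put them around it, let them close). Set it down at the open end of the bonder's workholder, slide it in under the sprung hold-down until it is home on the end stop and press it there lightly, about 4 N more than the slide itself takes. Squeeze to let go, lay the tweezers back on their rest; touch the module only with the tweezers and leave the other things alone.

Things in the scene. Friction and masses are not known exactly. Their poses are not given: they have to be found in the camera images.
- tweezers: Steel cross-lock tweezers, 155 mm, lying level in their rest, tips to +x and bent down, z up, tail end at x -91. Origin: midway between two ribbed brown fibre grip scales (34 long, 14 high, centred at z 0). Width over the scales (y): 28 mm shut, 20.6 on the 12 mm module, 15.4 fully open (jaws 21 mm apart). Up to 14 N a side leaves them shut, opening takes 15 to 24 N, over 40 N damages them.
- jaw_tip (a point): Midway between the tweezers' jaws: 56 mm ahead (+x) of their origin and 26 mm below. Each serrated jaw is 10 mm long (x), 6 high, 2.6 thick. Squeezing the scales parts the jaws; easing off lets the spring close them. On the module they grip with 12 N less 0.6 N per N still on a scale: keep a light hold (about 8 N a side) to carry it. Ease off in steps: let go at once, they may spring out of hold.
- tweezers_rest: Aluminium rest, fixed: base plate 130 x 56 x 5 mm, two notched saddles, 5 mm thick, at x -58 and +24. Saddle floors at 41.5 mm, cheeks to 49.5 mm, notches 17 mm (rear) and 27 mm (front) wide. Origin under the base at the place of the tweezers' origin, x towards their tips. At rest the tweezers' origin lies 46 mm above it, at y 0 and x within 4 mm.
- module: Plain brass block module, 30 (x) x 12 (y) x 10 mm high, about 22 g, small chips on top. Origin: centre of its underside, x along its length, z up. Either end may go in first. It stands in one of the tray's three lanes, 46 mm apart. Best gripped across its 12 mm sides with the jaw middle 8 mm above its underside (5 mm of side left free below for the guides) and about 4 mm behind its centre.
- tray: Grey parts tray, fixed, 110 x 140 x 8 mm, flat top with three marked lanes along x. Origin: centre of its underside.
- workholder: Workholder on the bonder's round stage (160 mm across), fixed. Origin under the stage's centre, z up, x = sliding direction. Aluminium block, top face at 46 mm, x -52 to 52, y -23 to 23. On it two guides 3 mm high, 14.4 apart, x 10 to 34, flaring mouth x 0 to 10. Above their middle a 5 mm wide sprung leaf: lip from x 10 (14 mm over the block) falling to its nose at x 27 (8.4 mm over the block).
- end_stop: Steel end stop fixed on the workholder block, 8 x 22 x 7 mm high; origin: centre of its underside, its face 4 mm towards -x. Pushing the module under the leaf peaks at 3 to 6 N about 8 to 11 mm before home; then sliding takes 1 to 4 N until this stop is met. The push on the stop is what comes on top: 2 N for 0.3 s is needed, over 6.5 N marks the module. The leaf then holds it.
- seat (a point): Where the centre of the module's underside belongs when it is home against the end stop: on the block's top face, midway between the guides, 15 mm before the stop's face. Its x axis is the workholder's.
- set_down (a point): Free spot on the block's top face before the guides' mouth, 35 mm before the seat in the sliding direction: set the module down with its underside's centre here, lengthwise along the workholder's x.
- flat_package: White square ceramic package, 22 x 22 x 4 mm, in another tray lane; bystander. Origin: centre of its underside.
- round_can: Round metal can package, 15 mm flange, 8 mm high, in another tray lane; bystander. Origin: centre of its underside.
- wire_spool: Aluminium bond-wire spool, 50 mm across, 28 mm high, standing on the table; bystander. Origin: centre of its underside.
Not all that is in view belongs to the job. Several things have the shape of the tweezers; the one meant has the colours described above. Several things have the shape of the tweezers_rest; the one meant has the colours described above.

How it is judged:
On the way, in this order (a step that is already met when the one before it is completed fails the run):
1. the module is lifted clear of the tray in the tweezers (z of module in the frame of tray above 0.025 m and contact force between module and tweezers above 0.5 N), for 0.2 s.
2. the module, held in the tweezers, is pressed on the end stop with more than 2 N (contact force between module and end_stop above 2 N and contact force between module and tweezers above 0.5 N and horizontal distance between module and seat below 0.003 m), for 0.3 s.
At the end, for the whole second after the job is handed in: the module lies home in the workholder (within 1.5 mm of the seat along the slide, 3 mm over all, flat, aligned within 0.12 rad), free of the tweezers; the tweezers lie level and still in their rest (height within 3 mm, 15 mm along, 6 mm across) (x of module in the frame of seat between -0.0015 and 0.0015 m and horizontal distance between module and seat below 0.003 m and z of module in the frame of seat below 0.0015 m and angle between the x axis of module and the x axis of workholder, either way round below 0.12 rad and angle between the z axis of module and the z axis of workholder, either way round below 0.12 rad and contact force between module and tweezers below 0.05 N and linear speed of each of module, tweezers below 0.01 m/s and z of tweezers in the frame of tweezers_rest between 0.043 and 0.049 m and x of tweezers in the frame of tweezers_rest between -0.015 and 0.015 m and y of tweezers in the frame of tweezers_rest between -0.006 and 0.006 m and angle between the z axis of tweezers and the z axis of tweezers_rest, either way round below 0.12 rad and angle between the x axis of tweezers and the x axis of tweezers_rest, either way round below 0.2 rad); the robot touches nothing.
It fails at once if the module is pressed on the end stop with more than 6.5 N (contact force between module and end_stop above 6.5 N).
It fails at once if the gripper touches the module (contact force between the fingers and module above 0.1 N).
It fails at once if the tweezers are squeezed with more than 40 N on each side (contact force between the fingers and tweezers above 80 N).
It fails at once if another package or the wire spool is moved more than 8 mm (distance of any of flat_package, round_can, wire_spool from where it was at the start of the episode above 0.008 m).
It also fails if it takes over 72 s, if anything falls off the work surface, if the arm or the gripper's body presses on something with over 40 N, if the wrist force passes 120 N, or if a joint passes its speed limit or range.

### The arm

A 7-joint arm with a two-finger parallel gripper is mounted at the origin on the work surface. World frame = base frame: x ahead of the robot, y to its left, z up, the work surface at z = 0. Lengths are in m, angles in rad, forces in N, time in s.
With the tool pointing down it reaches from about 0.425 to 0.925 m from the base axis. Payload 6.8 kg.
Tool frame: the origin (TCP) lies on the front face of the gripper's body, between the roots of the fingers; the fingertips stand 73 mm ahead of it and the grasp point (between the pads) lies 54 mm ahead of it (env.nose_length is the distance from the TCP to the fingertips, in m); z points along the fingers, y is the direction in which the jaws open and shut (so a half turn about z gives the same grasp; the last joint's range is limited). The gripper opens to 85 mm and grips with 20 to 120 N. Pads are 22 mm wide; open, the fingers measure 114 mm over their backs; the gripper's body (76 mm by 85 mm) begins 54 mm behind the grasp point. The pads swing forward as they close: fully open they stand 13 mm farther back than shut.
Start: joints at [1.07, 0.477, 0.022, 1.555, -0.011, 1.109, -0.083], TCP at [0.258, -0.624, 0.304] pointing down, gripper open.
Joint ranges: [-2.96, 2.96], [-0.34, 2.1], [-1.41, 1.46], [0.24, 2.44], [-1.37, 4.51], [0.17, 1.92], [-2.96, 2.96]. Speed limits (rad/s): [2.39, 2.39, 3.14, 3.14, 3.14, 3.14, 3.14].

### API

Orientations are given as a unit quaternion [w, x, y, z].
In Python, from cell import env, kin, camera, calibration, job gives the robot as it stands. The module is installed in compiled form; this text tells all that it offers. Calls block until the motion is done:
- env.reach(position, orientation): joint-space move of the TCP to a pose.
- env.movel(position, velocity=0.15, rot=None, stop_force=None): straight line of the TCP; rot=None keeps the orientation; velocity is the mean speed in m/s. With stop_force (N) it stops when the force on the tool has changed by that much, and returns True; else False.
- env.goto_joints(angles): joint-space move.
- env.grip(opening, f_grip=None): finger opening in m; f_grip is the grip in N (None keeps the last); returns when the fingers have stopped.
- env.dwell(seconds).
- kin.inverse_kinematics(position, orientation): joint angles nearest the present ones, or None.
- env.get_state(): the state.
- camera(name): name is "scene" or "top"; returns (picture, depth): 384x512x3 uint8, blue, green, red; 384x512 float32, m along the optical axis (not along the pixel's ray), 0 where there is no reading.
- calibration(name): a dict with "fx", "fy", "cx", "cy" (pixels), "rvec" (rotation vector, rad) and "tvec" (3), from world to camera coordinates, as OpenCV has them. Camera axes: x right, y down, z forward; pixel columns grow to the right and rows downward; lengths in m; the calibration is good to about 2 mm. A picture is of the moment at which its call begins. calibration takes no time and is no camera call.
A pose or a line that the arm cannot do raises env.PlanningError and nothing moves.
- job.job_done(): hands the job in, once; it reports no verdict.
The state is a dict: "time": time; "qpos": joint angles; "joint_velocities": joint speeds; "joint_torque": joint torques, N m; "tcp_pos": TCP position; "orientation": TCP orientation; "force": force on the tool from outside, world axes, zero at the start; "torque": the same for the moment, N m; "opening": finger opening in m.
Only numpy, scipy, OpenCV 4.12 (cv2) and the standard library are available. Lean on these libraries where they do the work, as an engineer would, in place of code of your own. Each camera call takes 0.05 s, during which the arm holds its last target.

## Working session

There is one attempt and no reset: what is moved stays moved. The work goes in short steps, each a Python script; the robot and the scene stay as the last script left them, time stands still between calls to the robot, and variables do not carry over. Pictures are saved under pics/ and viewed, and the job is handed in when it is done.

```bash
ls; mkdir -p pics; python3 - <<'E'
from cell import env,kin,camera,calibration,job
import cv2,numpy as np
s=env.get_state();print(s['time'],s['tcp_pos'],s['orientation'],s['opening'],env.nose_length)
for n in('scene','top'):
    im,d=camera(n);c=calibration(n);print(n,c)
    np.savez(f'pics/{n}0.npz',im=im,d=d)
    cv2.imwrite(f'pics/{n}0.png',cv2.resize(im,(768,576),interpolation=cv2.INTER_CUBIC))
E
```

```text
pics
0.0 [ 0.25817726 -0.62315968  0.30290103] [-9.07547801e-04  9.80773323e-01  1.95148152e-01 -2.52006468e-04] 0.08539974767113946 0.0726
scene {'fx': 453.94750946122946, 'fy': 453.94750946122946, 'cx': 249.9476563920357, 'cy': 199.680721485278, 'rvec': array([ 0.84397003,  2.55081244, -1.07721137]), 'tvec': array([ 0.49862928, -0.17622623,  1.31328958])}
top {'fx': 385.3533807139429, 'fy': 385.3533807139429, 'cx': 253.36186116972527, 'cy': 190.36861314422794, 'rvec': array([ 2.13802489, -2.19246388,  0.1408047 ]), 'tvec': array([-0.05912717,  0.60986738,  0.85128041])}
```

View pics/scene0.png

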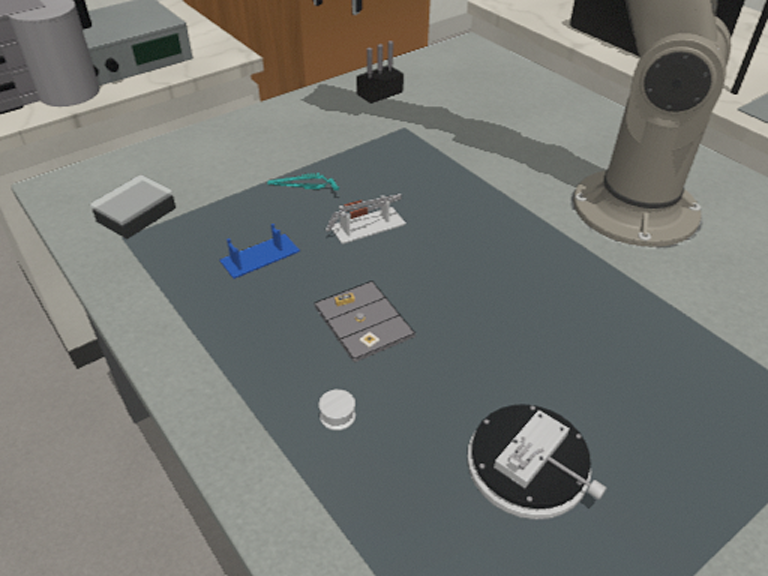

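View pics/top0.png

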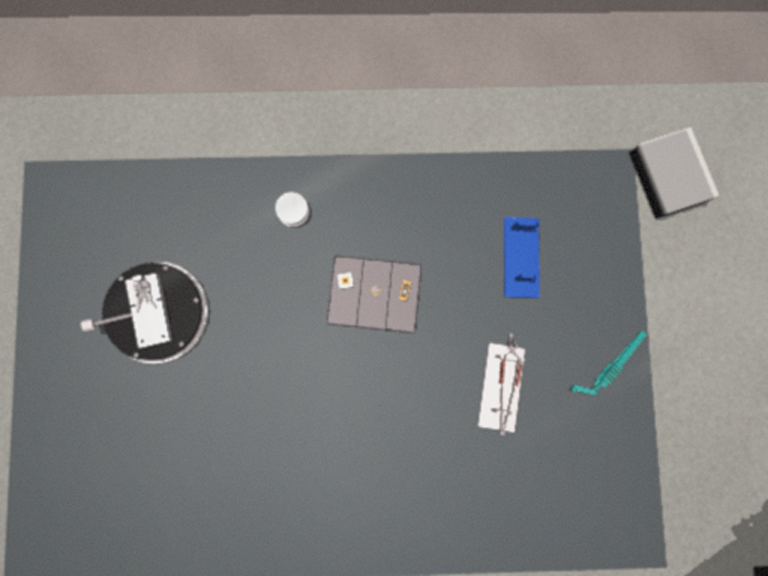

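```bash
cat > h.py <<'E'
import numpy as np,cv2
from cell import env,kin,camera,calibration,job
def cam(n):
    c=calibration(n);R=cv2.Rodrigues(c['rvec'])[0];K=np.array([[c['fx'],0,c['cx']],[0,c['fy'],c['cy']],[0,0,1]])
    return K,R,np.array(c['tvec']).ravel()
def ray(n,u,v):
    K,R,t=cam(n);d=R.T@np.linalg.inv(K)@np.array([u,v,1.]);return -R.T@t,d
def onz(n,u,v,z):
    o,d=ray(n,u,v);return o+d*(z-o[2])/d[2]
def pix(n,p):
    K,R,t=cam(n);q=K@(R@np.asarray(p,float)+t);return q[:2]/q[2]
def cloud(n,d):
    K,R,t=cam(n);v,u=np.mgrid[0:d.shape[0],0:d.shape[1]]
    P=np.stack([(u-K[0,2])/K[0,0]*d,(v-K[1,2])/K[1,1]*d,d],-1)
    return (P-t)@R
def crop(im,u0,u1,v0,v1,s,f):
    cv2.imwrite(f,cv2.resize(im[v0:v1,u0:u1],None,fx=s,fy=s,interpolation=cv2.INTER_CUBIC))
E
python3 - <<'E'
from h import *
t=np.load('pics/top0.npz');s=np.load('pics/scene0.npz')
crop(t['im'],300,370,205,305,6,'pics/t_tw.png')
crop(t['im'],205,290,160,230,8,'pics/t_tray.png')
crop(t['im'],50,150,165,250,7,'pics/t_wh.png')
crop(s['im'],205,280,115,175,9,'pics/s_tw.png')
crop(s['im'],300,410,255,350,7,'pics/s_wh.png')
for n,a in(('top',t),('scene',s)):
    P=cloud(n,a['d']);np.save(f'pics/{n}P.npy',P)
    for u,v in ((130,200),(340,250),(280,330)):print(n,P[v,u])
K,R,tt=cam('top');print('campos',-R.T@tt)
E
```

```text
top [0.59370404 0.21092987 0.02887734]
top [ 0.46586101 -0.2752586   0.00220288]
top [ 0.50317927 -0.06320702  0.91811114]
scene [ 0.79274631 -0.26791693  0.00289238]
scene [0.49020443 0.15839193 0.00586921]
scene [0.7201479  0.229193   0.00098134]
campos [ 0.50317927 -0.06320702  0.91811114]
```

View pics/t_tw.png

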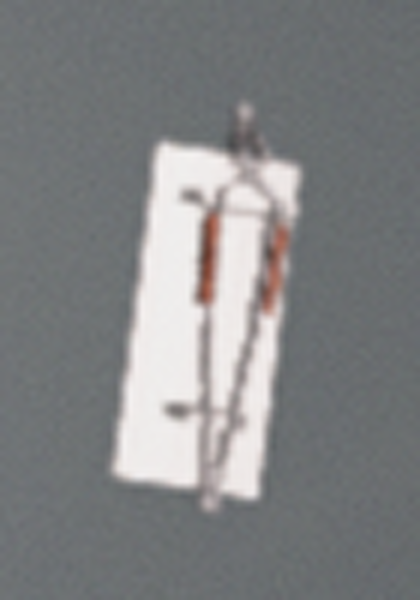

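View pics/t_tray.png

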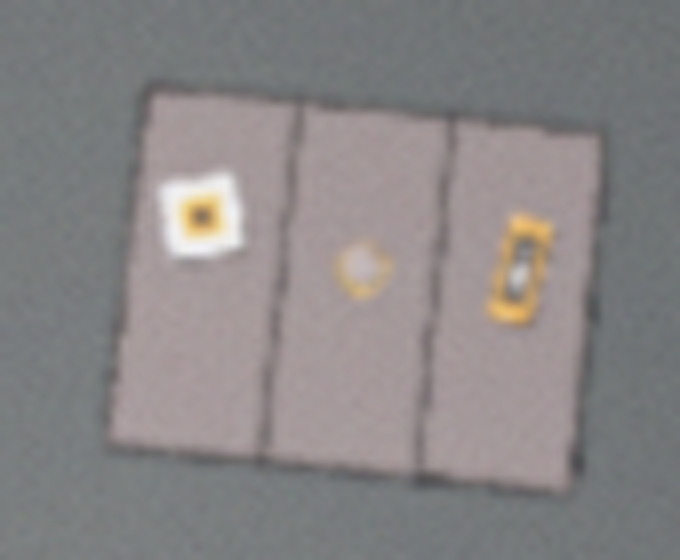

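View pics/t_wh.png

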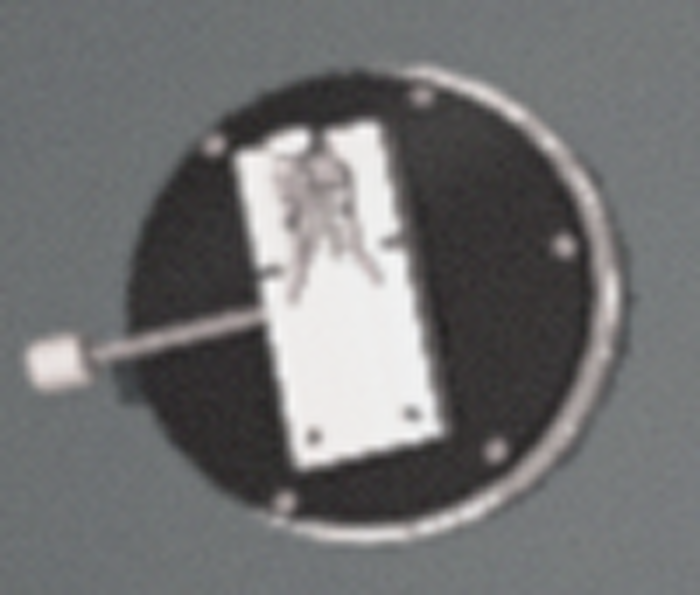

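View pics/s_tw.png

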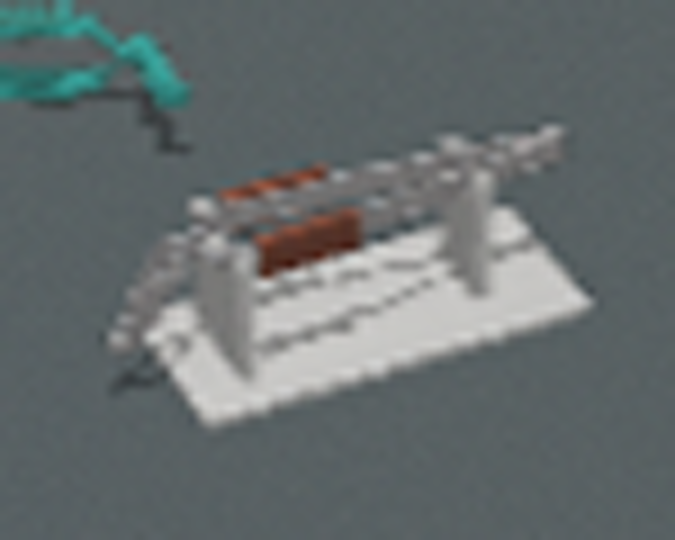

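View pics/s_wh.png

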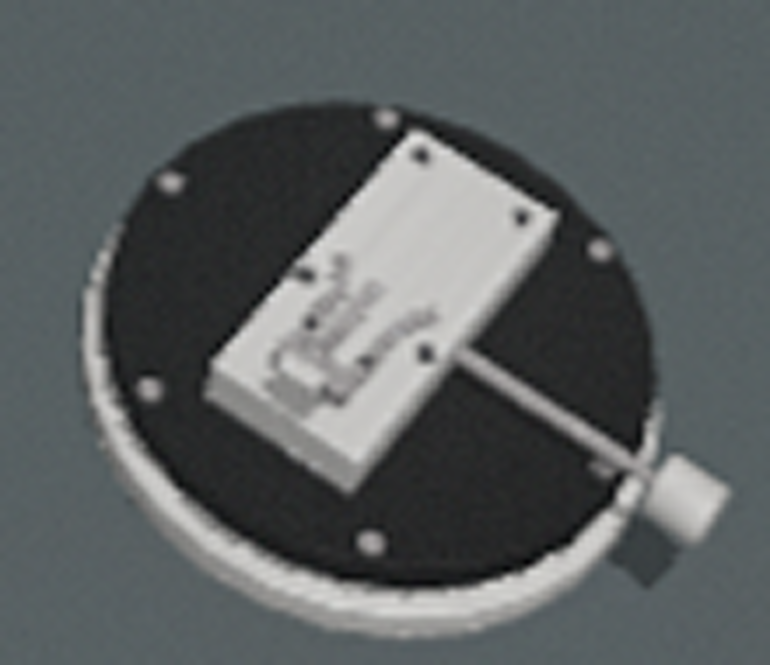

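```bash
cat > meas.py <<'E'
from h import *
I={n:np.load(f'pics/{n}0.npz')['im'] for n in('top','scene')}
def big(n,mask,roi,z,k=1):
    u0,u1,v0,v1=roi;m=np.zeros(mask.shape,np.uint8);m[v0:v1,u0:u1]=mask[v0:v1,u0:u1]
    cs,_=cv2.findContours(m,cv2.RETR_EXTERNAL,cv2.CHAIN_APPROX_NONE)
    cs=sorted(cs,key=cv2.contourArea)[-k:]
    return cs
def rect(n,c,z):
    # min area rect in the world plane (mm)
    w=np.array([onz(n,u,v,z)[:2]*1000 for u,v in c.reshape(-1,2)],np.float32)
    r=cv2.minAreaRect(cv2.convexHull(w));return r
for n,rois in(('top',dict(rest=(310,355,220,295),tray=(215,285,168,226),mod=(262,278,184,204),block=(80,118,180,235),sc=(325,355,235,262),stage=(55,150,165,250))),('scene',dict(rest=(215,275,130,165),tray=(205,280,183,242),mod=(220,240,190,206),block=(325,383,270,328),sc=(225,262,130,150),stage=(300,410,262,350)))):
    hsv=cv2.cvtColor(I[n],cv2.COLOR_BGR2HSV);H,S,V=cv2.split(hsv)
    white=((V>185)&(S<40)).astype(np.uint8) if n=='top' else ((V>150)&(S<40)).astype(np.uint8)
    for k,z,m in(('rest',.005,white),('block',.046,white),('mod',.018,((H>8)&(H<32)&(S>110)).astype(np.uint8))):
        c=big(n,m,rois[k],z)
        if not c: print(n,k,'none');continue
        r=rect(n,c[0],z);print(n,k,'A',cv2.contourArea(c[0]),'c',np.round(r[0],1),'size',np.round(r[1],1),'ang',round(r[2],1))
    for c in big(n,(((H<12)|(H>172))&(S>100)).astype(np.uint8),rois['sc'],0,2):
        r=rect(n,c,.053);print(n,'scale',cv2.contourArea(c),np.round(r[0],1),np.round(r[1],1),round(r[2],1), c.reshape(-1,2).min(0),c.reshape(-1,2).max(0))
E
python3 meas.py
```

```text
top rest A 770.5 c [ 448.2 -259.3] size [ 55.6 129.4] ang 79.1
top block A 700.0 c [580.5 278.4] size [106.   45.7] ang 12.5
top mod A 3.5 c [ 591.5 -109.7] size [7.  4.7] ang 88.3
top scale 0.5 [ 477.7 -277. ] [2. 8.] 60.4 [345 244] [347 247]
top scale 4.0 [ 473.8 -251.5] [ 2.2 28.7] 87.1 [334 241] [335 254]
scene rest A 417.0 c [ 445.2 -260.1] size [ 58.8 130.5] ang 80.2
scene block A 1072.0 c [572.1 296.2] size [105.   84.5] ang 12.4
scene mod A 26.5 c [ 602.2 -109.2] size [18.2 30.1] ang 69.7
scene scale 2.0 [ 465.9 -277.4] [ 4.3 28.5] 76.5 [230 134] [240 136]
scene scale 34.0 [ 475.  -248.6] [16.9 35.9] 82.4 [234 138] [244 145]
```

```bash
cat > meas2.py <<'E'
from h import *
I={n:np.load(f'pics/{n}0.npz')['im'] for n in('top','scene')}
F=8
def up(n,roi):
    u0,u1,v0,v1=roi;im=I[n][v0:v1,u0:u1]
    return cv2.cvtColor(cv2.resize(im,None,fx=F,fy=F,interpolation=cv2.INTER_CUBIC),cv2.COLOR_BGR2HSV)
def w(n,roi,c,z):
    p=c.reshape(-1,2)
    return np.array([onz(n,(a+.5)/F-.5+roi[0],(b+.5)/F-.5+roi[2],z)[:2]*1000 for a,b in p],np.float32)
def cont(m,k=1):
    cs,_=cv2.findContours(m.astype(np.uint8),cv2.RETR_EXTERNAL,cv2.CHAIN_APPROX_NONE)
    return sorted(cs,key=cv2.contourArea)[::-1][:k]
R={'top':dict(rest=(310,355,220,295),tray=(212,288,165,229),mod=(262,278,182,206),block=(78,120,178,236),sc=(325,355,235,262)),
 'scene':dict(rest=(215,275,130,165),tray=(205,280,183,242),mod=(218,242,190,208),block=(325,386,270,330),sc=(225,262,130,150))}
def show(n,k,c,z):
    r=cv2.minAreaRect(cv2.convexHull(w(n,R[n][k],c,z)))
    (cx,cy),(a,b),ang=r
    if a<b: a,b,ang=b,a,ang-90
    print(n,k,'c %.1f %.1f size %.1f x %.1f yaw %.1f'%(cx,cy,a,b,ang));return cx,cy,ang
if __name__=='__main__':
  for n in R:
    H,S,V=cv2.split(up(n,R[n]['mod']))
    for st in (70,90,110,130):
        show(n,'mod',cont((H>5)&(H<35)&(S>st))[0],.018)
    H,S,V=cv2.split(up(n,R[n]['sc']))
    for st in (70,90):
        for c in cont(((H<15)|(H>170))&(S>st),2): show(n,'sc',c,.053)
    H,S,V=cv2.split(up(n,R[n]['tray']))
    for t in (100,120): 
        print(t,np.median(V),np.median(S)); 
        # tray top is warm grey, table is bluish
        show(n,'tray',cont((V>t)&((H<30)|(H>140)))[0],.008)
    H,S,V=cv2.split(up(n,R[n]['block']))
    for t in (130,160,190): show(n,'block',cont((V>t))[0],.046)
    H,S,V=cv2.split(up(n,R[n]['rest']))
    for t in (130,160,190): show(n,'rest',cont((V>t))[0],.005)
E
python3 meas2.py
```

```text
top mod c 602.6 -112.6 size 32.7 x 14.3 yaw -15.2
top mod c 609.6 -114.6 size 16.5 x 12.8 yaw -18.3
top mod c 591.1 -109.7 size 11.1 x 6.7 yaw 77.2
top mod c 590.2 -109.9 size 7.6 x 3.2 yaw 80.0
top sc c 473.7 -251.3 size 32.8 x 5.0 yaw -7.3
top sc c 469.1 -275.6 size 31.4 x 5.8 yaw -12.8
top sc c 473.8 -251.2 size 31.4 x 4.1 yaw -7.0
top sc c 469.0 -275.5 size 29.2 x 4.4 yaw -13.0
100 136.0 16.0Traceback (most recent call last):
  File "meas2.py", line 32, in <module>
    show(n,'tray',cont((V>t)&((H<30)|(H>140)))[0],.008)
    ~~~~^^^^^^^^^^^^^^^^^^^^^^^^^^^^^^^^^^^^^^^^^^^^^^^
  File "meas2.py", line 16, in show
    r=cv2.minAreaRect(cv2.convexHull(w(n,R[n][k],c,z)))
                                     ~^^^^^^^^^^^^^^^
  File "meas2.py", line 9, in w
    return np.array([onz(n,(a+.5)/F-.5+roi[0],(b+.5)/F-.5+roi[2],z)[:2]*1000 for a,b in p],np.float32)
                     ~~~^^^^^^^^^^^^^^^^^^^^^^^^^^^^^^^^^^^^^^^^^^^
  File "h.py", line 9, in onz
    o,d=ray(n,u,v);return o+d*(z-o[2])/d[2]
        ~~~^^^^^^^
  File "h.py", line 7, in ray
    K,R,t=cam(n);d=R.T@np.linalg.inv(K)@np.array([u,v,1.]);return -R.T@t,d
          ~~~^^^
  File "h.py", line 4, in cam
    c=calibration(n);R=cv2.Rodrigues(c['rvec'])[0];K=np.array([[c['fx'],0,c['cx']],[0,c['fy'],c['cy']],[0,0,1]])
ValueError: time passes only in moves, steps and waits
```

```bash
sed -i 's/^def cam(n):/import functools\n@functools.lru_cache(None)\ndef cam(n):/' h.py; python3 meas2.py; python3 - <<'E'
from h import *
for n in('top','scene'):
    P=np.load(f'pics/{n}P.npy')*1000
    m=(abs(P[...,0]-455)<80)&(abs(P[...,1]+260)<35)
    z=P[m][:,2];print(n,np.histogram(z,bins=[-20,-5,0,5,10,15,20,25,30,35,40,45,50,55,60,80]))
E
```

```text
top mod c 602.6 -112.6 size 32.7 x 14.3 yaw -15.2
top mod c 609.6 -114.6 size 16.5 x 12.8 yaw -18.3
top mod c 591.1 -109.7 size 11.1 x 6.7 yaw 77.2
top mod c 590.2 -109.9 size 7.6 x 3.2 yaw 80.0
top sc c 473.7 -251.3 size 32.8 x 5.0 yaw -7.3
top sc c 469.1 -275.6 size 31.4 x 5.8 yaw -12.8
top sc c 473.8 -251.2 size 31.4 x 4.1 yaw -7.0
top sc c 469.0 -275.5 size 29.2 x 4.4 yaw -13.0
100 136.0 16.0
top tray c 599.8 -63.9 size 142.9 x 112.8 yaw 82.7
120 136.0 16.0
top tray c 599.6 -63.5 size 139.8 x 108.8 yaw 82.6
top block c 578.1 289.0 size 109.8 x 71.6 yaw 12.3
top block c 580.2 279.3 size 108.6 x 50.3 yaw 12.3
top block c 580.3 278.7 size 107.1 x 47.5 yaw 12.2
top rest c 446.8 -259.7 size 142.8 x 61.7 yaw -10.6
top rest c 445.7 -259.5 size 137.8 x 59.1 yaw -10.5
top rest c 449.4 -254.8 size 130.4 x 46.8 yaw -10.5
scene mod c 601.7 -110.6 size 33.6 x 22.8 yaw -16.1
scene mod c 601.9 -110.3 size 32.6 x 20.8 yaw -15.5
scene mod c 602.2 -109.7 size 31.2 x 19.6 yaw -18.1
scene mod c 603.4 -107.4 size 28.7 x 17.8 yaw -28.9
scene sc c 474.2 -248.3 size 39.7 x 20.0 yaw -8.0
scene sc c 465.9
[... 271 characters left out ...]
 block c 575.1 300.5 size 113.5 x 92.8 yaw 12.4
scene block c 576.2 277.9 size 105.0 x 47.1 yaw 12.5
scene block c 576.0 277.4 size 103.2 x 45.4 yaw 12.4
scene rest c 442.5 -272.8 size 134.8 x 90.5 yaw -12.3
scene rest c 445.4 -260.8 size 131.1 x 59.1 yaw -10.3
scene rest c 445.5 -261.1 size 128.9 x 55.7 yaw -9.9
top (array([  1, 374, 981, 307,   7,   5,  12,   5,  11,  24,  63, 128, 105,
         4,   0]), array([-20,  -5,   0,   5,  10,  15,  20,  25,  30,  35,  40,  45,  50,
        55,  60,  80]))
scene (array([  0,  19, 357, 419,  30,  16,  21,  27,  24,  24,  63, 116, 123,
        14,   0]), array([-20,  -5,   0,   5,  10,  15,  20,  25,  30,  35,  40,  45,  50,
        55,  60,  80]))
```

```bash
python3 - <<'E'
from h import *
# rectified views of the block top plane (z=.049), workholder-aligned, 6 px/mm; x to the right
c=np.array([578.2,278.2]);a=np.radians(12.4);ex=np.array([np.cos(a),np.sin(a)]);ey=np.array([-ex[1],ex[0]])
out=[]
for n in('top','scene'):
    im=np.load(f'pics/{n}0.npz')['im']
    S=6;xs=np.arange(-65,65,1/S);ys=np.arange(32,-32,-1/S)
    X,Y=np.meshgrid(xs,ys)
    P=np.stack([(c[0]+X*ex[0]+Y*ey[0])/1000,(c[1]+X*ex[1]+Y*ey[1])/1000,np.full_like(X,.046)],-1)
    K,R,t=cam(n);q=(P@R.T+t)@K.T;uv=(q[...,:2]/q[...,2:]).astype(np.float32)
    o=cv2.remap(im,uv[...,0],uv[...,1],cv2.INTER_CUBIC)
    for x in range(-60,61,10): cv2.line(o,(int((x+65)*S),0),(int((x+65)*S),8 if x else 20),(0,0,255),1)
    for y in range(-30,31,10): cv2.line(o,(0,int((32-y)*S)),(8 if y else 20,int((32-y)*S)),(0,0,255),1)
    out.append(cv2.resize(o,(780,int(780*o.shape[0]/o.shape[1]))))
cv2.imwrite('pics/wh_rect1.png',out[0]);cv2.imwrite('pics/wh_rect2.png',out[1])
E
```

```text
(no output)
```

View pics/wh_rect1.png

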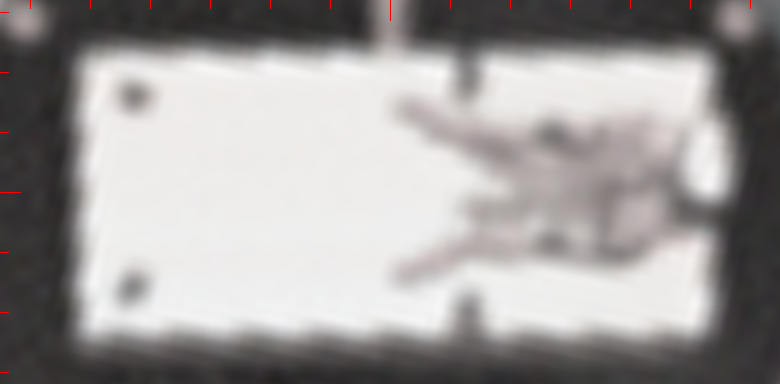

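View pics/wh_rect2.png

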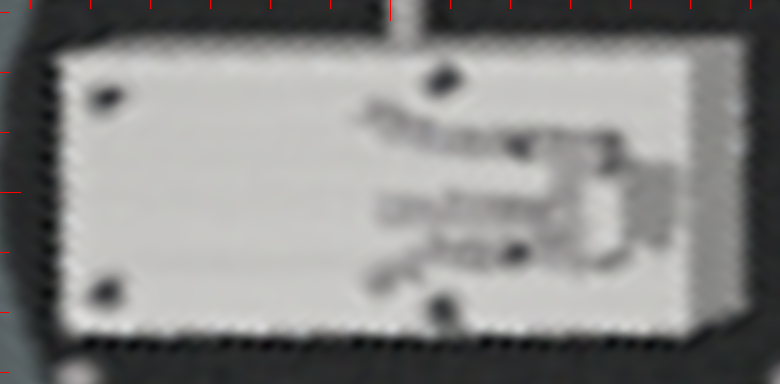

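```bash
cat >> h.py <<'E'
def q(deg):
    a=np.radians(deg)/2;return np.array([0,np.cos(a),np.sin(a),0])
def ax(deg):
    a=np.radians(deg);return np.array([np.cos(a),np.sin(a),0.]),np.array([-np.sin(a),np.cos(a),0.])
def st(msg=''):
    s=env.get_state();print(msg,'t %.2f'%s['time'],'p',np.round(s['tcp_pos']*1000,1),'F',np.round(s['force'],2),'M',np.round(s['torque'],2),'op %.2f'%(s['opening']*1000));return s
def snap(tag):
    r={}
    for n in('top','scene'):
        im,d=camera(n);np.savez(f'pics/{n}_{tag}.npz',im=im,d=d);r[n]=im
    return r
TW=np.array([.470,-.264,.046]);TWYAW=-10.3
E
python3 - <<'E'
from h import *
p=TW+[0,0,.054]
env.reach(p+[0,0,.06],q(TWYAW));st('above')
env.movel(p,.12);st('down')
env.grip(.032,20);st('g32')
for o in (.0285,.0275,.026):
    env.grip(o,20);env.dwell(.1);st(o)
snap('g1')
E
python3 - <<'E'
from h import *
t=np.load('pics/top_g1.npz')['im'];s=np.load('pics/scene_g1.npz')['im']
crop(t,290,390,190,310,5,'pics/t_g1.png');crop(s,190,300,60,180,6,'pics/s_g1.png')
E
```

```text
above t 1.73 p [ 470.  -265.2  160.3] F [ 0.75  0.57 -0.28] M [-0.   -0.03  0.04] op 85.74
down t 2.38 p [ 470.2 -264.4  100.3] F [-0.07  0.53 -0.01] M [ 0.02  0.01 -0.04] op 85.26
g32 t 2.93 p [ 470.1 -264.1  100.2] F [-0.51 -0.43  0.25] M [-0.07 -0.   -0.08] op 32.01
0.0285 t 3.25 p [ 470.1 -264.1  100.1] F [0.28 0.45 2.68] M [-0.11  0.06  0.03] op 28.05
0.0275 t 3.57 p [ 470.1 -264.1  100.2] F [-0.16 -0.99  3.78] M [-0.08  0.07 -0.01] op 28.17
0.026 t 3.88 p [ 470.2 -264.1  100.2] F [ 0.06 -0.51  5.85] M [-0.08  0.04  0.  ] op 26.34
```

View pics/t_g1.png

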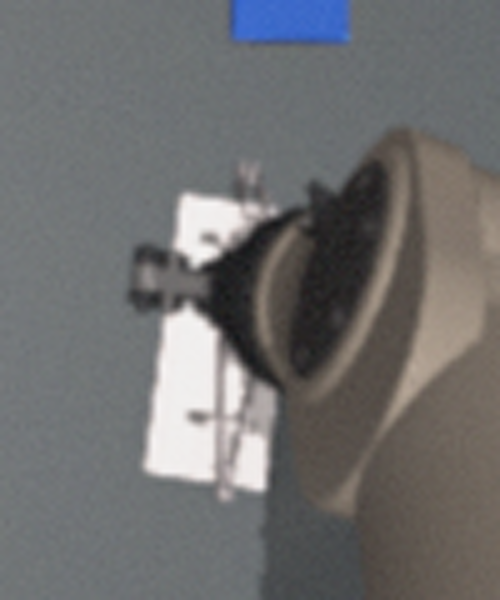

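View pics/s_g1.png

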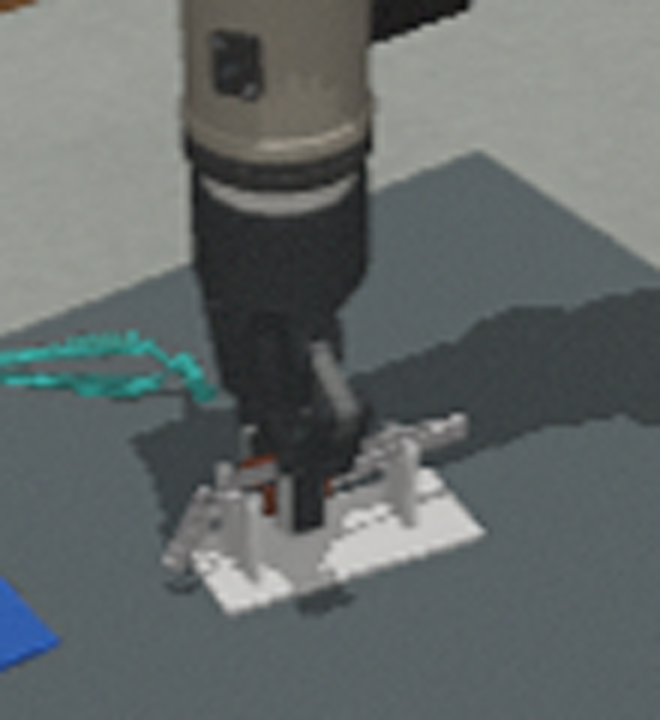

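```bash
cat >> h.py <<'E'
MOD=np.array([.6020,-.1128,.008]);MODYAW=-16.5
# offset of tweezers origin from TCP (tool yaw frame): x 0,y 0, z
DZ=.0542
def tcp_for_tip(tip,yaw,dx=0.):
    ex,ey=ax(yaw);return np.asarray(tip)-ex*(.056+dx)+np.array([0,0,.026+DZ])
E
python3 - <<'E'
from h import *
s=env.get_state()
env.movel(s['tcp_pos']+[0,0,.045],.15);st('lift')
ex,ey=ax(MODYAW)
tip=MOD-ex*.004+[0,0,.008+.035]
env.reach(tcp_for_tip(tip,MODYAW),q(MODYAW));st('hover')
env.grip(.0155,30);st('open')
env.dwell(.3);st()
snap('h1')
t=np.load('pics/top_h1.npz')['im'];s=np.load('pics/scene_h1.npz')['im']
crop(t,190,340,140,260,5,'pics/t_h1.png');crop(s,170,290,100,240,5,'pics/s_h1.png')
for n in('top','scene'):print(n,pix(n,tip),pix(n,MOD+[0,0,.01]))
E
```

```text
lift t 4.43 p [ 470.1 -263.9  145. ] F [ 0.33  0.14 -1.18] M [-0.04 -0.06 -0.05] op 26.07
hover t 5.20 p [543.7 -96.1 130.2] F [-0.33 -1.53 -0.09] M [-0.06 -0.03 -0.  ] op 26.13
open t 5.47 p [544.1 -97.3 131.2] F [ 0.56 -0.36  0.25] M [ 0.01 -0.01  0.01] op 16.26
 t 5.77 p [544.5 -95.9 131.3] F [-0.21 -0.3  -1.03] M [ 0.04  0.04 -0.  ] op 16.27
top [269.96617501 193.60536656] [269.66240471 193.51960734]
scene [229.9438626  188.38287032] [228.77963738 198.70172836]
```

View pics/t_h1.png

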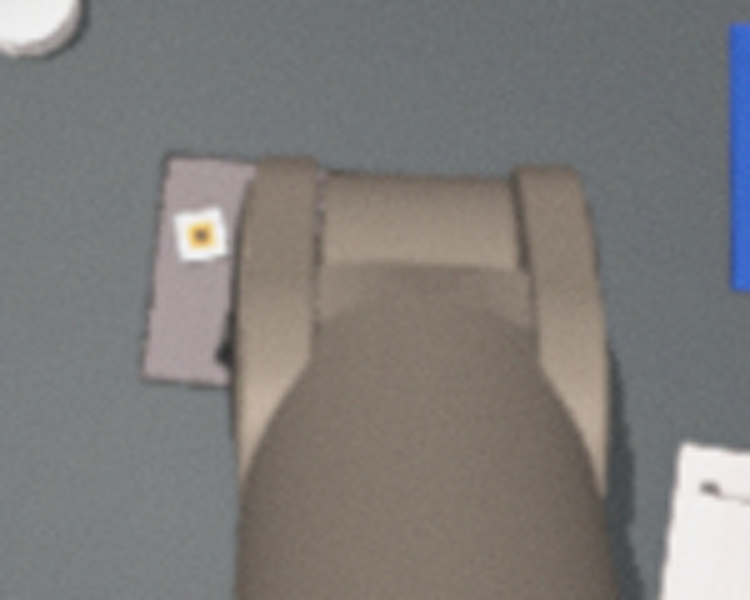

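View pics/s_h1.png

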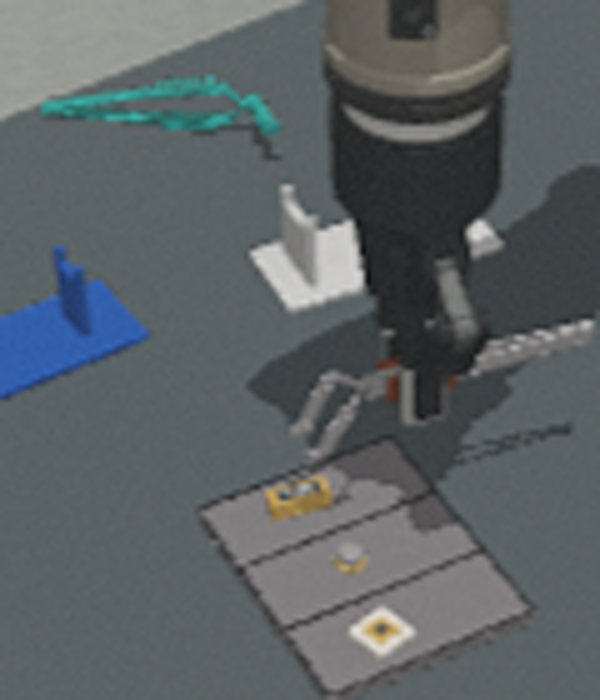

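```bash
python3 - <<'E'
from h import *
ex,ey=ax(MODYAW)
tip=MOD-ex*.004+[0,0,.0083]
env.movel(tcp_for_tip(tip,MODYAW),.08);st('down')
for o in (.019,.0200,.0206,.0208,.0210,.0212):
    env.grip(o,30);env.dwell(.08);st(o)
snap('p1')
s=np.load('pics/scene_p1.npz')['im']
crop(s,190,280,130,230,7,'pics/s_p1.png')
E
```

```text
down t 6.45 p [544.3 -95.8  96. ] F [ 0.28  0.51 -0.34] M [-0.02  0.02  0.  ] op 16.28
0.019 t 6.75 p [544.7 -95.8  96.9] F [ 0.58  0.31 -0.55] M [-0.08 -0.01 -0.03] op 19.26
0.02 t 7.05 p [544.5 -95.8  96.6] F [-0.38 -0.7  -1.33] M [-0.    0.03 -0.03] op 19.88
0.0206 t 7.35 p [544.4 -95.8  96.5] F [0.78 0.31 0.61] M [-0.01  0.04  0.01] op 20.74
0.0208 t 7.65 p [544.4 -95.7  96.5] F [-0.37 -0.7  -1.3 ] M [-0.01  0.04 -0.  ] op 20.62
0.021 t 7.95 p [544.5 -95.7  96.5] F [ 0.25 -0.11 -1.01] M [-0.    0.06  0.  ] op 21.22
0.0212 t 8.25 p [544.5 -95.8  96.5] F [-0.32  0.34 -1.07] M [0.04 0.02 0.04] op 21.15
```

View pics/s_p1.png

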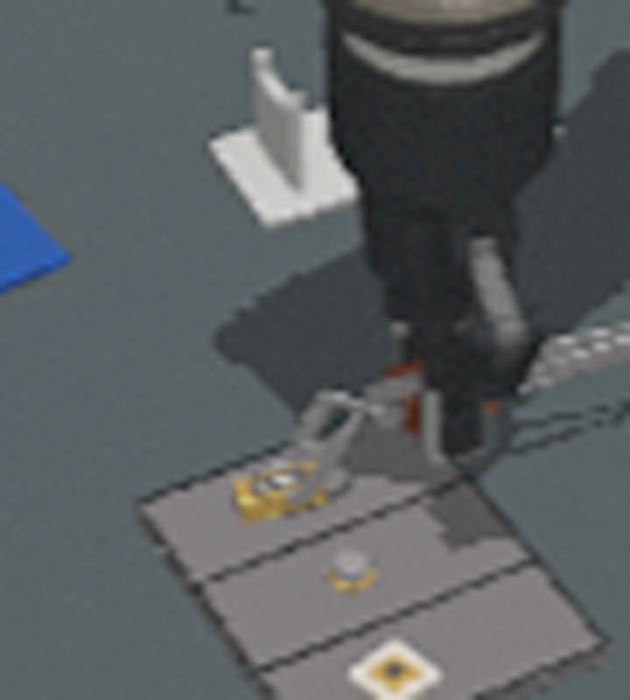

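```bash
cat >> h.py <<'E'
def avg(n=10,dt=.02):
    o=[];f=[]
    for i in range(n):
        env.dwell(dt);s=env.get_state();o.append(s['opening']);f.append(np.r_[s['force'],s['torque']])
    return np.mean(o)*1000,np.std(o)*1000,np.mean(f,0)
E
python3 - <<'E'
from h import *
print(avg(10));
for o in(.0214,.0216):
    env.grip(o,30);print(o,avg(8))
st()
E
```

```text
(np.float64(21.26758350601375), np.float64(0.2119075089815703), array([ 0.04454846,  0.0161282 , -0.51038296, -0.00426633,  0.00134183,
        0.01016986]))
0.0214 (np.float64(21.409186397304325), np.float64(0.2878612141558716), array([ 0.11046202,  0.39648677,  0.23124939, -0.00438118,  0.012549  ,
       -0.00658052]))
0.0216 (np.float64(21.624037863575897), np.float64(0.1901956350936551), array([-0.12531576, -0.11978435,  0.0534065 ,  0.01221534,  0.00767493,
        0.01571622]))
 t 9.22 p [544.5 -95.7  96.5] F [-0.28 -1.03  0.22] M [-0.03 -0.01  0.01] op 21.88
```

```bash
python3 - <<'E'
from h import *
np.set_printoptions(precision=2,suppress=True)
for o in(.0212,.0208,.0204,.0200):
    env.grip(o,30);r=avg(30,.015);print(o,'%.3f %.3f'%(r[0],r[0]-o*1000),r[2])
st()
E
```

```text
0.0212 21.207 0.007 [-0.13  0.05 -0.03 -0.    0.    0.01]
0.0208 20.896 0.096 [ 0.15  0.27  0.5   0.04 -0.03  0.04]
0.0204 20.624 0.224 [ 0.12  0.16  0.84  0.05 -0.04  0.05]
0.02 20.277 0.277 [ 0.17  0.28  1.63  0.08 -0.04  0.07]
 t 12.08 p [544.5 -95.8  96.5] F [0.26 0.35 2.2 ] M [ 0.1  -0.06  0.07] op 20.48
```

```bash
python3 - <<'E'
from h import *
np.set_printoptions(precision=2,suppress=True)
for o in(.0203,.0205,.0206,.0207,.02075):
    env.grip(o,30)
r=avg(15,.015);print('%.3f'%(r[0]-20.75),r[2])
s=env.get_state()
env.movel(s['tcp_pos']+[0,0,.008],.04);r=avg(8,.015);print('%.3f'%(r[0]-20.75),r[2])
env.movel(s['tcp_pos']+[0,0,.045],.1)
st();snap('c1')
im=np.load('pics/scene_c1.npz')['im']
crop(im,190,280,110,230,6,'pics/s_c1.png')
E
```

```text
0.023 [ 0.61  0.17  1.07  0.05 -0.15  0.01]
0.026 [ 0.31 -0.35 -0.46 -0.02  0.    0.02]
 t 14.42 p [544.4 -95.8 141.6] F [-0.37  0.74 -0.89] M [ 0.   -0.02  0.  ] op 20.64
```

View pics/s_c1.png

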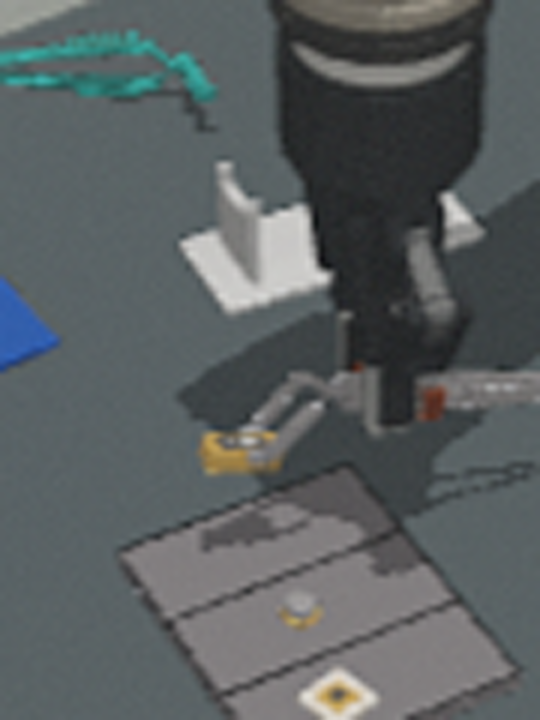

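```bash
python3 - <<'E'
from h import *
im=np.load('pics/scene_c1.npz')['im']
crop(im,215,290,150,200,10,'pics/s_c1b.png')
im=np.load('pics/top_c1.npz')['im']
crop(im,215,330,150,250,6,'pics/t_c1b.png')
E
```

```text
(no output)
```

View pics/s_c1b.png

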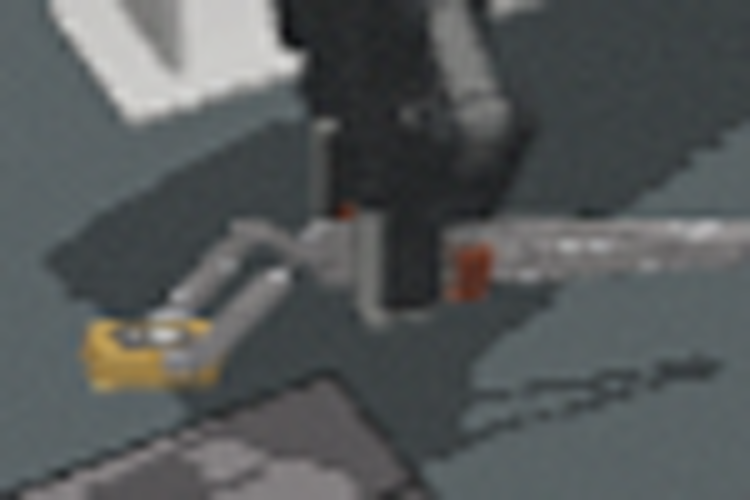

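View pics/t_c1b.png

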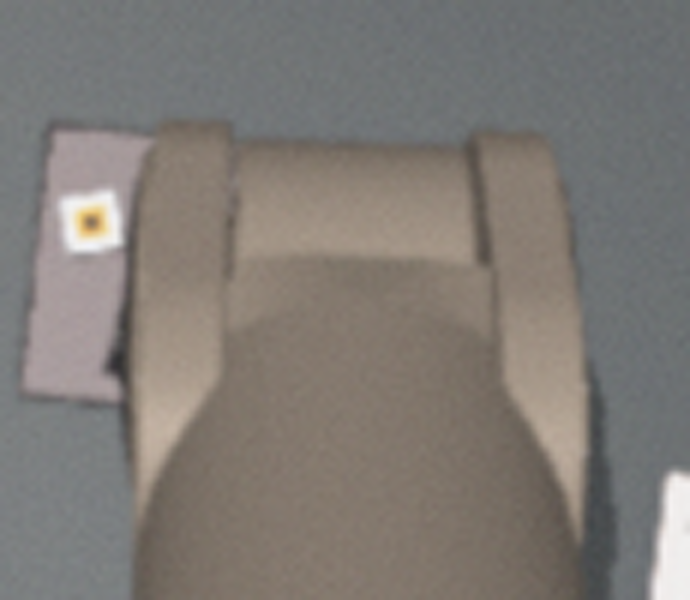

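```bash
python3 - <<'E'
from h import *
ex,ey=ax(-16.5)
o=np.array([.5444,-.0958,.0874])
for pd in (0,5,10,15,20):
    a=np.radians(pd);e=ex*np.cos(a)+np.array([0,0,np.sin(a)])
    d=pix('scene',o+e*.05)-pix('scene',o-e*.09);print(pd,d,'slope',d[1]/d[0], 'tip', (pix('scene',o+e*.056-.026*(np.array([0,0,np.cos(a)])-ex*np.sin(a)))-[215,150])*10,'tail',(pix('scene',o-.091*e)-[215,150])*10)
E
```

```text
0 [-54.99650493  13.11715719] slope -0.2385089235649245 tip [148.31235207 351.44921664] tail [723.20080443 131.21638817]
5 [-54.64913277   9.16129571] slope -0.1676384462518861 tip [139.45653296 337.89142445] tail [719.96210839 156.79547703]
10 [-53.89391872   5.15278649] slope -0.09560979445024158 tip [132.29503281 323.29783233] tail [714.17071839 182.56121475]
15 [-52.73854817   1.12098039] slope -0.021255427650595647 tip [126.90186203 307.76909659] tail [705.90267725 208.33242918]
20 [-51.19336591  -2.90489428] slope 0.056743568858059895 tip [123.33864815 291.41554749] tail [695.2474794  233.93300392]
```

```bash
python3 - <<'E'
from h import *
np.set_printoptions(precision=2,suppress=True)
for o in(.02065,.02055,):
    env.grip(o,30);r=avg(25,.01);print(o,'%.3f'%(r[0]-o*1000),r[2])
st()
E
```

```text
0.02065 0.145 [ 0.09 -0.01 -0.67  0.01 -0.    0.01]
0.02055 0.128 [ 0.01 -0.18 -0.8   0.01 -0.01 -0.  ]
 t 15.37 p [544.5 -95.8 141.5] F [-0.36  0.3  -0.41] M [-0.11 -0.04 -0.02] op 20.77
```

```bash
cat >> h.py <<'E'
from scipy.spatial.transform import Rotation as Ro
WH=np.array([.5776,.2781,.046]);WHYAW=12.4
def qt(yaw,th):
    ex,ey=ax(yaw);w,x,y,z=q(yaw)
    r=Ro.from_rotvec(ey*np.radians(th))*Ro.from_quat([x,y,z,w]);x,y,z,w=r.as_quat();return np.array([w,x,y,z])
TH=15.5
REL=(.0348,-.0973)  # module bottom centre rel. TCP, tilted tool: along ex, z
def tcp_mod(xw,z,yw=0.,yaw=None,c=None):
    ex,ey=ax(WHYAW);return WH*[1,1,0]+ex*(xw-REL[0])+ey*yw+np.array([0,0,z-REL[1]])
E
python3 - <<'E'
from h import *
np.set_printoptions(precision=2,suppress=True)
s=env.get_state()
ex,ey=ax(WHYAW)
env.grip(.0206,30)
env.movel(s['tcp_pos']+[0,0,.02],.1)
p=tcp_mod(-.015,.046+.025);print(p)
env.reach(p,qt(WHYAW,TH));st();print(env.get_state()['qpos'])
r=avg(10,.01);print('%.3f'%(r[0]-20.6),r[2])
snap('w1')
im=np.load('pics/scene_w1.npz')['im'];crop(im,300,410,230,340,7,'pics/s_w1.png')
im=np.load('pics/top_w1.npz')['im'];crop(im,40,180,150,290,5,'pics/t_w1.png')
for n in('top','scene'):
    for x in(-.030,-.015,0): print(n,pix(n,WH*[1,1,0]+ex*x+[0,0,.071]))
E
```

```text
[0.53 0.27 0.17]
 t 17.29 p [529.8 264.9 168.1] F [ 0.74 -0.79 -0.69] M [ 0.05 -0.32  0.04] op 20.73
[-0.4   0.61 -0.18  1.7   0.02  1.09 -1.93]
0.076 [-0.   -0.26 -0.72  0.06 -0.32 -0.  ]
top [ 95.92 219.56]
top [ 94.59 212.9 ]
top [ 93.27 206.26]
scene [364.97 279.05]
scene [360.89 283.93]
scene [356.73 288.91]
```

View pics/s_w1.png

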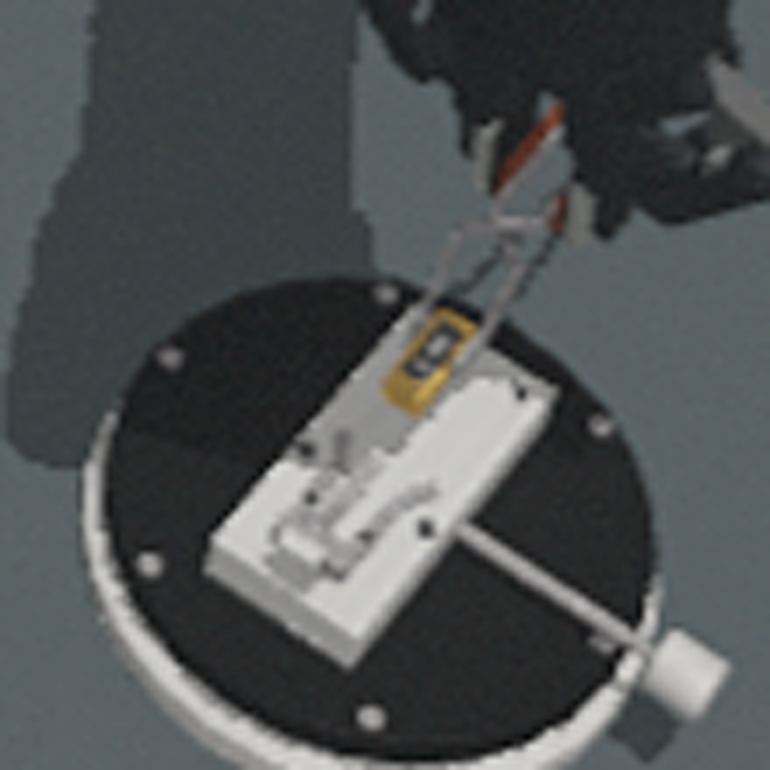

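View pics/t_w1.png

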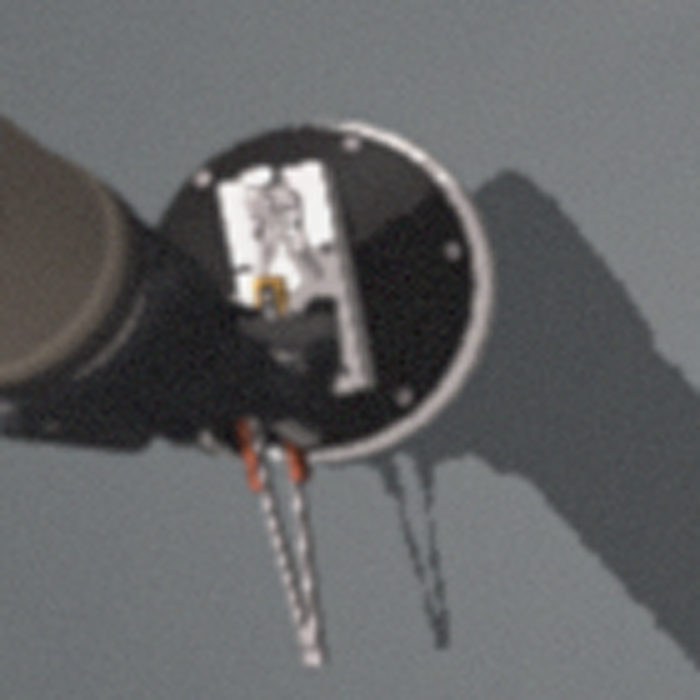

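```bash
python3 - <<'E'
from h import *
np.set_printoptions(precision=2,suppress=True)
env.movel(tcp_mod(-.015,.046+.006),.06);
r=avg(12,.01);print('%.3f'%(r[0]-20.6),r[2]);st()
print(env.movel(tcp_mod(-.015,.046-.004),.015,stop_force=2.2));st()
r=avg(15,.01);print('%.3f'%(r[0]-20.6),r[2])
snap('w2')
im=np.load('pics/scene_w2.npz')['im'];crop(im,315,395,245,330,8,'pics/s_w2.png')
im=np.load('pics/top_w2.npz')['im'];crop(im,60,140,165,250,7,'pics/t_w2.png')
E
```

```text
0.019 [-0.1  -0.14 -0.54  0.07 -0.33 -0.01]
 t 18.04 p [529.  267.5 149.3] F [-0.92 -0.34 -0.57] M [ 0.06 -0.29 -0.01] op 20.73
True
 t 18.55 p [528.4 267.3 141.6] F [-0.28  1.09  1.35] M [ 0.15 -0.34  0.02] op 20.67
0.070 [-0.06  0.25  1.01  0.16 -0.27 -0.02]
```

View pics/s_w2.png

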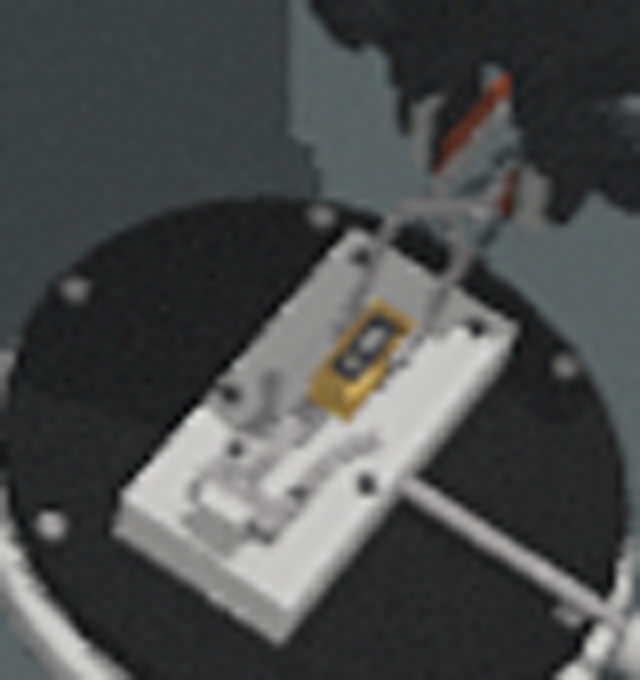

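View pics/t_w2.png

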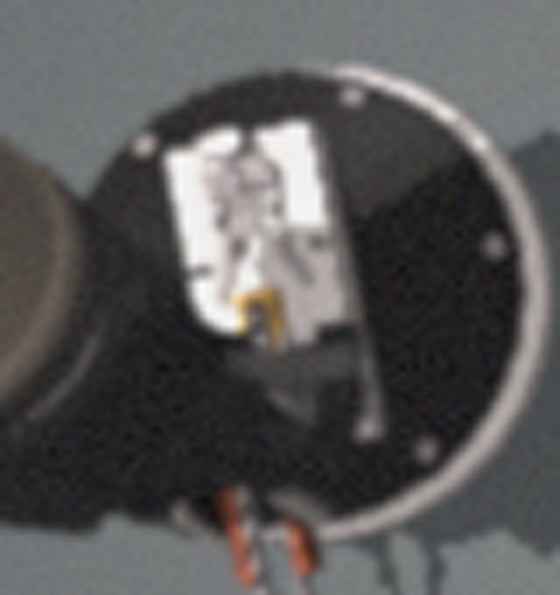

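```bash
cat > rect.py <<'E'
from h import *
def rectify(n,tag,z,x0=-60,x1=60,y0=-30,y1=30,S=6.5):
    im=np.load(f'pics/{n}_{tag}.npz')['im'];ex,ey=ax(WHYAW)
    X,Y=np.meshgrid(np.arange(x0,x1,1/S),np.arange(y1,y0,-1/S))
    P=WH*[1,1,0]+(X[...,None]*ex+Y[...,None]*ey)/1000;P[...,2]=z
    K,R,t=cam(n);qq=(P@R.T+t)@K.T;uv=(qq[...,:2]/qq[...,2:]).astype(np.float32)
    o=cv2.remap(im,uv[...,0],uv[...,1],cv2.INTER_CUBIC)
    for x in range(x0,x1,10): cv2.line(o,(int((x-x0)*S),0),(int((x-x0)*S),8 if x else 20),(0,0,255),1)
    for y in range(y0,y1,5): cv2.line(o,(0,int((y1-y)*S)),(8 if y else 20,int((y1-y)*S)),(0,0,255),1)
    return o
E
python3 - <<'E'
from rect import *
a=rectify('scene','w2',.046,-40,50);b=rectify('scene','w2',.056,-40,50)
cv2.imwrite('pics/r_w2a.png',a);cv2.imwrite('pics/r_w2b.png',b)
cv2.imwrite('pics/r_w2c.png',rectify('top','w2',.056,-40,50))
E
```

```text
(no output)
```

View pics/r_w2a.png

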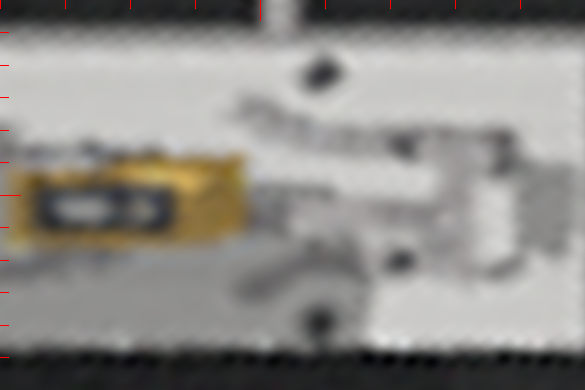

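View pics/r_w2b.png

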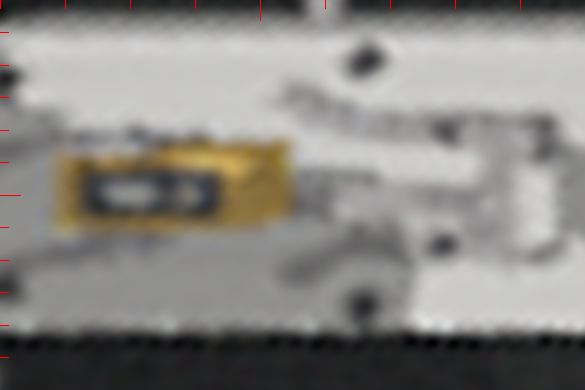

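View pics/r_w2c.png

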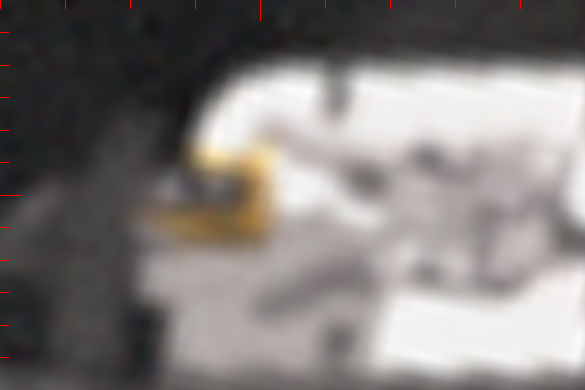

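```bash
cat >> h.py <<'E'
def slide(P0,d,v=.02,sf=None,n=8,dt=.01):
    ex,ey=ax(WHYAW);r=env.movel(P0+ex*d,v,stop_force=sf);a=avg(n,dt);s=env.get_state()
    print('d %.2f act %.2f stop %s Fx %.2f Fy %.2f Fz %.2f My %.2f op %.2f t %.1f'%(d*1000,(s['tcp_pos']-P0)@ex*1000,r,a[2][:3]@ex,a[2][:3]@ey,a[2][2],a[2][3:]@ey,a[0],s['time']))
    return a[2][:3]@ex,r
E
python3 - <<'E'
from h import *
s=env.get_state();P0=tcp_mod(-.015,0);P0[2]=s['tcp_pos'][2]
print(P0,s['tcp_pos'])
np.save('P0.npy',P0)
slide(P0,0,.02)
for d in(.006,.012,.017):
    if slide(P0,d,.03,4.)[1]:break
E
```

```text
[0.52896172 0.26740618 0.14163092] [0.52838641 0.26728835 0.14163092]
d 0.00 act -0.17 stop False Fx -0.79 Fy 0.25 Fz 1.04 My -0.07 op 20.77 t 19.1
d 6.00 act 6.61 stop False Fx 0.89 Fy 0.06 Fz 0.83 My -0.50 op 20.74 t 19.5
d 12.00 act 12.32 stop False Fx 0.48 Fy -0.06 Fz 0.75 My -0.41 op 20.68 t 19.9
d 17.00 act 17.22 stop False Fx 0.32 Fy -0.31 Fz 0.90 My -0.39 op 20.71 t 20.3
```

```bash
python3 - <<'E'
from h import *
P0=np.load('P0.npy')
for d in np.arange(.018,.0265,.001):
    f,r=slide(P0,d,.01,5.,n=8)
    if r or f<-5:break
E
```

```text
d 18.00 act 17.90 stop False Fx -0.53 Fy 0.23 Fz 1.12 My -0.15 op 20.77 t 20.6
d 19.00 act 18.94 stop False Fx -0.61 Fy 0.06 Fz 1.43 My -0.02 op 20.68 t 20.9
d 20.00 act 20.05 stop False Fx -0.77 Fy -0.06 Fz 1.26 My -0.04 op 20.72 t 21.3
d 21.00 act 20.98 stop False Fx -1.38 Fy 0.19 Fz 1.44 My 0.05 op 20.84 t 21.6
d 22.00 act 21.80 stop False Fx -2.42 Fy -0.23 Fz 1.72 My 0.30 op 20.49 t 21.9
d 23.00 act 22.55 stop False Fx -4.71 Fy 0.18 Fz 2.85 My 0.83 op 20.69 t 22.2
d 24.00 act 23.73 stop False Fx -5.11 Fy 0.18 Fz 3.09 My 0.91 op 20.84 t 22.5
```

```bash
python3 - <<'E'
from h import *
P0=np.load('P0.npy')
for d in np.arange(.025,.0285,.001):
    f,r=slide(P0,d,.01,5.,n=8)
    if r or f<-7.5:break
snap('s1')
from rect import *
cv2.imwrite('pics/r_s1.png',rectify('scene','s1',.056,-40,50))
E
```

```text
d 25.00 act 24.80 stop False Fx -5.20 Fy 0.10 Fz 2.70 My 0.91 op 20.69 t 22.8
d 26.00 act 25.68 stop False Fx -5.50 Fy -0.44 Fz 3.33 My 1.00 op 20.63 t 23.2
d 27.00 act 27.20 stop False Fx -3.18 Fy 0.45 Fz 1.39 My 0.55 op 20.77 t 23.5
d 28.00 act 28.21 stop False Fx -3.08 Fy 0.41 Fz 1.03 My 0.44 op 20.79 t 23.8
```

View pics/r_s1.png

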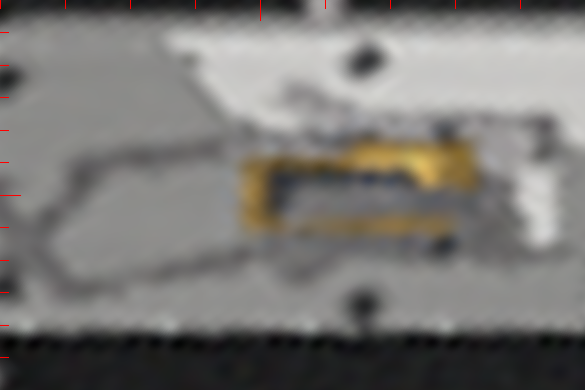

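```bash
python3 - <<'E'
from h import *
P0=np.load('P0.npy')
for d in list(np.arange(.029,.0325,.001))+list(np.arange(.0325,.0385,.00035)):
    f,r=slide(P0,d,.008 if d<.0323 else .004,3.,n=8)
    if r or f<-5:break
E
```

```text
d 29.00 act 28.99 stop False Fx -3.57 Fy 0.07 Fz 1.35 My 0.48 op 20.73 t 24.2
d 30.00 act 30.07 stop False Fx -3.47 Fy -0.11 Fz 1.33 My 0.52 op 20.76 t 24.6
d 31.00 act 31.12 stop False Fx -3.33 Fy -0.10 Fz 1.38 My 0.49 op 20.66 t 24.9
d 32.00 act 32.11 stop False Fx -3.18 Fy 0.39 Fz 0.95 My 0.48 op 20.69 t 25.3
d 32.50 act 32.50 stop False Fx -3.51 Fy -0.09 Fz 1.42 My 0.53 op 20.61 t 25.6
d 32.85 act 32.83 stop False Fx -3.58 Fy 0.04 Fz 1.52 My 0.59 op 20.68 t 25.9
d 33.20 act 33.19 stop False Fx -4.02 Fy 0.02 Fz 1.79 My 0.63 op 20.63 t 26.2
d 33.55 act 33.24 stop False Fx -5.31 Fy -0.04 Fz 2.32 My 0.89 op 20.63 t 26.6
```

```bash
python3 - <<'E'
from h import *
P0=np.load('P0.npy')
for d in np.arange(.0337,.0350,.00015):
    f,r=slide(P0,d,.004,3.,n=10)
    if r or f<-7.1:break
env.dwell(.5);f=avg(15,.01);print(f[2]@np.r_[ax(WHYAW)[0],0,0,0])
snap('s2')
from rect import *
cv2.imwrite('pics/r_s2.png',rectify('scene','s2',.056,-40,50))
E
```

```text
d 33.70 act 33.30 stop False Fx -5.80 Fy 0.20 Fz 2.63 My 0.99 op 20.57 t 26.9
d 33.85 act 33.30 stop False Fx -6.13 Fy -0.25 Fz 2.79 My 1.06 op 20.68 t 27.2
d 34.00 act 33.33 stop False Fx -6.20 Fy -0.39 Fz 2.85 My 1.14 op 20.71 t 27.6
d 34.15 act 33.36 stop False Fx -6.18 Fy 0.00 Fz 3.33 My 1.24 op 20.63 t 27.9
d 34.30 act 33.42 stop False Fx -6.98 Fy -0.49 Fz 3.56 My 1.32 op 20.69 t 28.2
d 34.45 act 33.44 stop False Fx -6.95 Fy -0.18 Fz 3.72 My 1.41 op 20.77 t 28.6
d 34.60 act 33.46 stop False Fx -7.31 Fy -0.13 Fz 4.14 My 1.50 op 20.71 t 28.9
-7.468864718053668
```

View pics/r_s2.png

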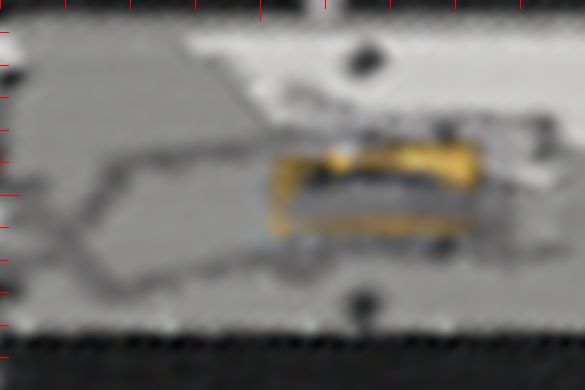

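```bash
python3 - <<'E'
from h import *
P0=np.load('P0.npy');ex,ey=ax(WHYAW)
slide(P0,.0339,.01);slide(P0,.0334,.01)
for o in(.0195,.0180,.0165):
    env.grip(o,30);
slide(P0,.0334,.01)
P=P0+ex*.0334
env.movel(P+[0,0,.004],.01);st('up4');r=avg(8,.01);print(r[2])
snap('o1')
from rect import *
cv2.imwrite('pics/r_o1.png',rectify('scene','o1',.056,-40,50))
E
```

```text
d 33.90 act 33.32 stop False Fx -5.63 Fy 0.01 Fz 2.72 My 1.09 op 20.61 t 29.9
d 33.40 act 33.22 stop False Fx -5.02 Fy -0.21 Fz 2.04 My 0.90 op 20.62 t 30.2
d 33.40 act 33.41 stop False Fx 0.13 Fy -0.28 Fz -0.42 My -0.35 op 16.89 t 31.2
up4 t 31.76 p [561.6 274.6 145.7] F [-0.63  0.17 -1.13] M [ 0.05 -0.31 -0.02] op 16.87
[-0.11412394  0.0824984  -0.70538802  0.06098857 -0.31985335  0.00745098]
```

View pics/r_o1.png

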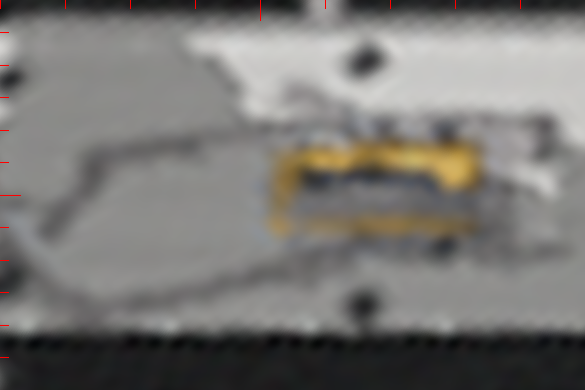

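```bash
cat >> h.py <<'E'
def tcp_tw(org):  # tweezers origin -> tcp, tilted tool, rest yaw
    ex,ey=ax(TWYAW);return np.asarray(org)+ex*.0253+np.array([0,0,.0617])
E
python3 - <<'E'
from h import *
s=env.get_state()
env.movel(s['tcp_pos']+[0,0,.05],.12)
for o in(.019,.022,.025,.0262):env.grip(o,30)
st()
ex,ey=ax(TWYAW)
env.reach(tcp_tw(TW-ex*.004+[0,0,.035]),qt(TWYAW,TH));st();print(env.get_state()['qpos'])
snap('r1')
im=np.load('pics/scene_r1.npz')['im'];crop(im,195,285,95,175,8,'pics/s_r1.png')
crop(im,315,395,245,330,8,'pics/s_r1w.png')
im=np.load('pics/top_r1.npz')['im'];crop(im,290,400,200,310,6,'pics/t_r1.png')
E
```

```text
t 33.36 p [561.5 274.6 195.6] F [-0.01  0.43  0.65] M [ 0.04 -0.3   0.04] op 26.27
 t 35.33 p [ 492.1 -266.2  142.7] F [-0.52  0.56 -0.28] M [-0.09 -0.34  0.01] op 25.91
[ 0.32498362  0.59255608  0.05058416  1.81174158  0.02624187  1.00320919
 -1.39406794]
```

View pics/s_r1.png

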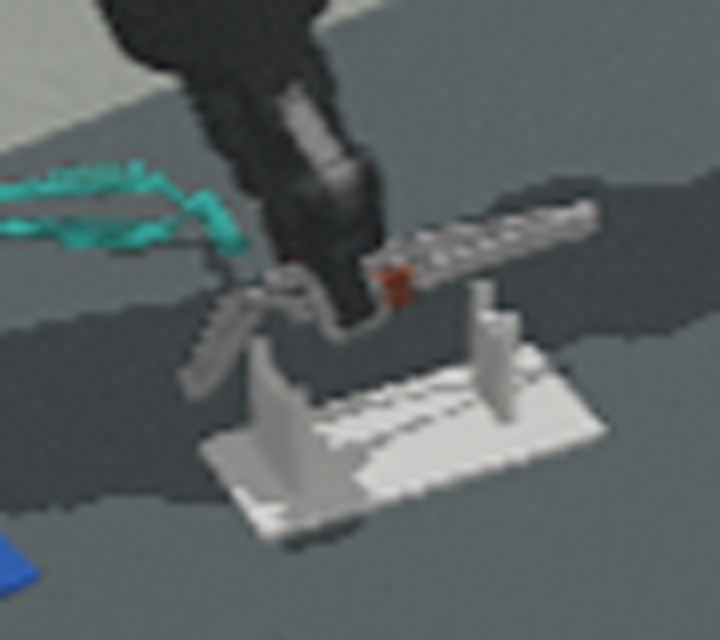

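View pics/t_r1.png

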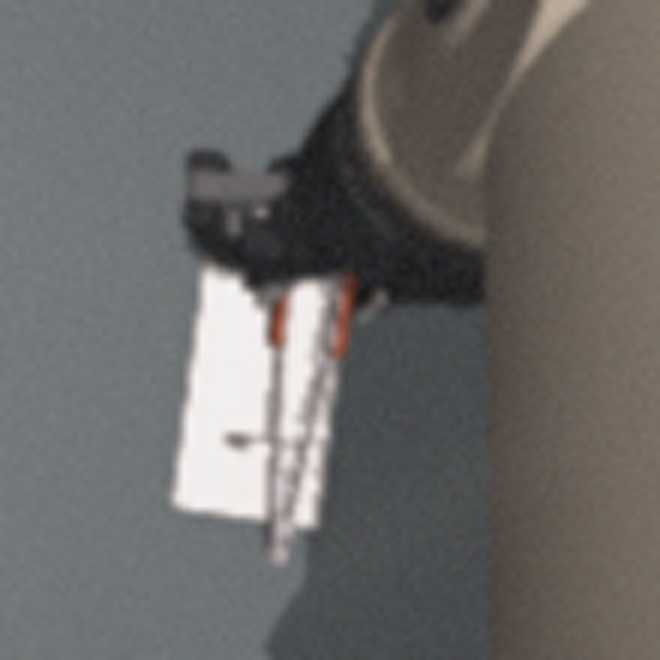

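View pics/s_r1w.png

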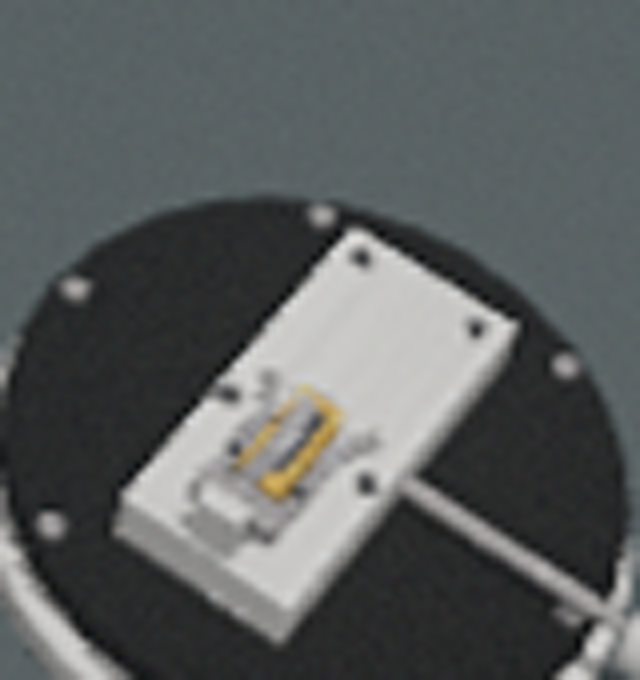

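```bash
python3 - <<'E'
from h import *
np.set_printoptions(precision=1,suppress=True)
ex,ey=ax(TWYAW)
s=env.get_state()['tcp_pos'];print(s*1000)
O=s-ex*.0253-[0,0,.0617];print('origin',O*1000)
def S(p):return (pix('scene',p)-[195,95])*8
def T(p):return (pix('top',p)-[290,200])*6
for nm,p in(('tail',O-ex*.091),('tip',O+ex*.056-[0,0,.026]),('tipfront bottom',O+ex*.061-[0,0,.029]),('org',O),('scaleL rear bot',O-ex*.017+ey*.013-[0,0,.007])):print(nm,S(p),T(p))
d=S(O+ex*.03)-S(O-ex*.09);print('slope',d[1]/d[0])
for o in (0,4,7):
  R0=TW-ex*o/1000;R0=R0*[1,1,0]
  print('rest x off',o)
  for x in(-.058,.024):
    for y in(-.02,.02):print(x,y,S(R0+ex*x+ey*y+[0,0,.0495]),T(R0+ex*x+ey*y+[0,0,.0495]))
E
```

```text
[ 491.9 -266.5  142.7]
origin [ 467. -262.   81.]
tail [584.4 205.1] [281.8 562.5]
tip [191.5 382.5] [316.4 152.8]
tipfront bottom [178.1 393.8] [316.2 139.8]
org [342.5 274.3] [314.2 305.6]
scaleL rear bot [405.7 299. ] [267.9 346.4]
slope -0.28608806015868277
rest x off 0
-0.058 -0.02 [460.2 276.1] [332.6 459.3]
-0.058 0.02 [512.8 338. ] [225.4 442.5]
0.024 -0.02 [244.4 338.6] [360.  238.1]
0.024 0.02 [293.6 403.1] [254.  221.6]
rest x off 4
-0.058 -0.02 [470.5 273.1] [331.2 470.2]
-0.058 0.02 [523.3 334.8] [224.  453.4]
0.024 -0.02 [255.1 335.5] [358.7 248.8]
0.024 0.02 [304.5 399.9] [252.6 232.2]
rest x off 7
-0.058 -0.02 [478.2 270.9] [330.2 478.4]
-0.058 0.02 [531.1 332.5] [222.9 461.5]
0.024 -0.02 [263.1 333.1] [357.7 256.8]
0.024 0.02 [312.7 397.4] [251.6 240.2]
```

```bash
python3 - <<'E'
from h import *
ex,ey=ax(TWYAW)
O=TW-ex*.005
env.movel(tcp_tw(O+[0,0,.009]),.06);r=avg(10,.01);print(r[2]);st()
snap('r2')
im=np.load('pics/scene_r2.npz')['im'];crop(im,195,285,95,175,8,'pics/s_r2.png')
im=np.load('pics/top_r2.npz')['im'];crop(im,290,400,200,310,6,'pics/t_r2.png')
E
```

```text
[ 0.29243992 -0.19690686 -0.46251115 -0.0506227  -0.30735497 -0.00129045]
 t 36.09 p [ 490.1 -267.8  116.8] F [ 0.83 -0.17  0.36] M [-0.06 -0.32 -0.04] op 26.30
```

View pics/s_r2.png

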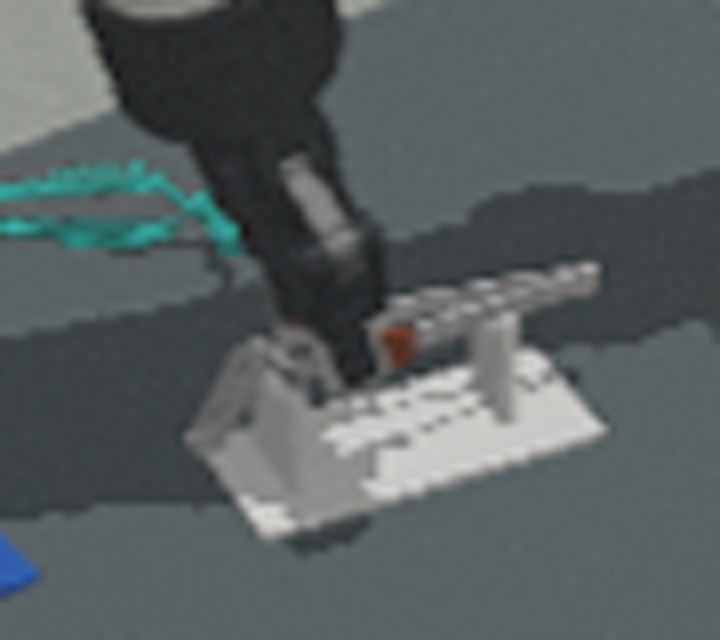

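View pics/t_r2.png

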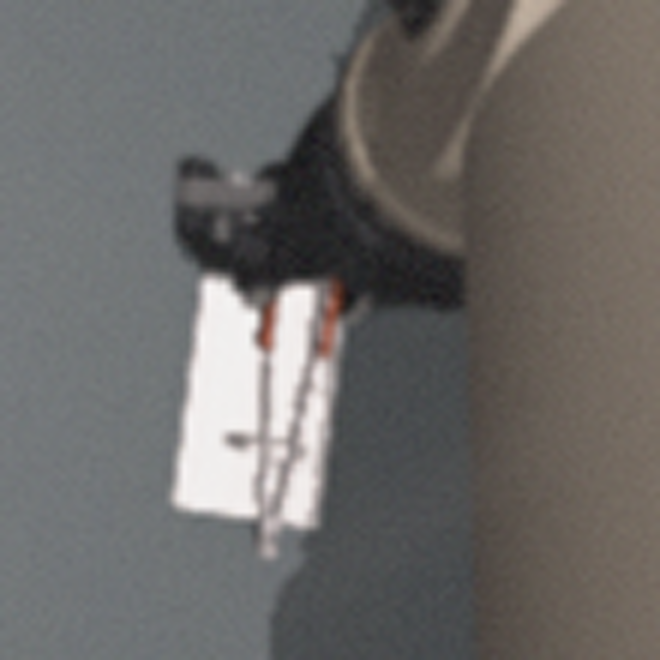

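```bash
python3 - <<'E'
from h import *
ex,ey=ax(TWYAW)
O=TW-ex*.005
print(env.movel(tcp_tw(O+[0,0,-.002]),.012,stop_force=2.5));r=avg(10,.01);print(r[2]);st()
snap('r3')
im=np.load('pics/scene_r3.npz')['im'];crop(im,195,285,95,175,8,'pics/s_r3.png')
E
```

```text
True
[ 1.00587618 -0.31958484  4.54266301 -0.03597956 -0.04776583  0.02478646]
 t 36.94 p [ 490.2 -267.7  108.8] F [ 0.68 -0.34  4.5 ] M [-0.07 -0.01  0.04] op 26.51
```

View pics/s_r3.png

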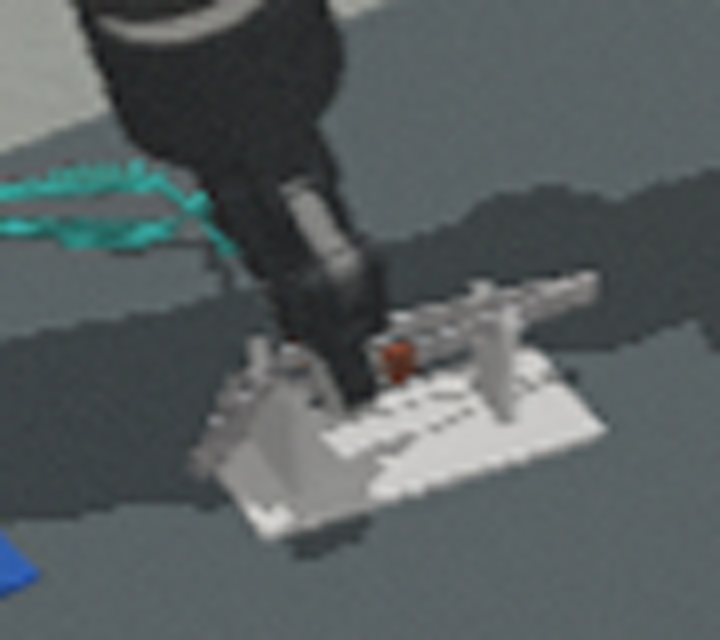

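```bash
python3 - <<'E'
from h import *
for o in(.027,.0277,.0284,.029,.030,.034):
    env.grip(o,30);st(o)
env.grip(.07);st('open')
s=env.get_state()
env.movel(s['tcp_pos']+[0,0,.10],.12);st('up')
env.movel(s['tcp_pos']+[-.02,-.16,.16],.25);st('side')
snap('f1')
im=np.load('pics/scene_f1.npz')['im'];crop(im,205,280,115,175,9,'pics/s_f1.png');crop(im,315,395,245,330,8,'pics/s_f1w.png')
im=np.load('pics/top_f1.npz')['im'];crop(im,300,370,205,305,6,'pics/t_f1.png');crop(im,60,140,165,250,7,'pics/t_f1w.png')
E
```

```text
0.027 t 37.26 p [ 490.1 -267.5  108.6] F [1.13 0.46 6.1 ] M [ 0.02 -0.13  0.03] op 27.19
0.0277 t 37.48 p [ 490.1 -267.4  108.6] F [ 1.04 -0.12  5.77] M [ 0.1  -0.12  0.01] op 27.76
0.0284 t 37.69 p [ 490.  -267.3  108.5] F [0.22 0.58 5.71] M [ 0.07 -0.17  0.04] op 28.33
0.029 t 37.91 p [ 489.9 -267.3  108.4] F [1.55 0.51 4.07] M [ 0.06 -0.29 -0.03] op 29.19
0.03 t 38.12 p [ 489.1 -267.4  107.8] F [ 0.28 -0.06  0.54] M [-0.05 -0.3   0.03] op 29.98
0.034 t 38.34 p [ 489.4 -267.5  108.1] F [-0.16 -0.01 -0.47] M [-0.06 -0.25  0.01] op 33.98
open t 38.78 p [ 489.7 -267.4  108.3] F [-0.13  0.02 -0.42] M [-0.09 -0.24 -0.07] op 70.15
up t 39.77 p [ 489.3 -267.2  207.7] F [-0.14 -0.26  0.21] M [-0.07 -0.23  0.07] op 69.96
side t 40.61 p [ 470.1 -425.7  267.3] F [ 0.52  0.63 -0.35] M [-0.05 -0.3  -0.04] op 70.11
```

View pics/s_f1.png

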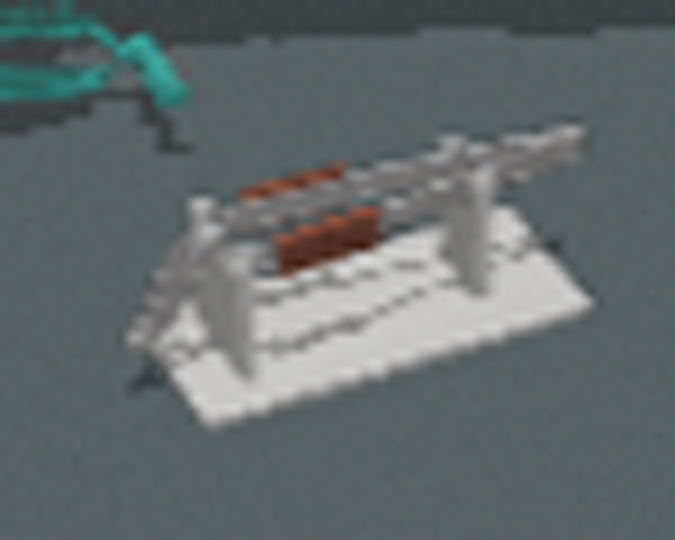

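View pics/t_f1.png

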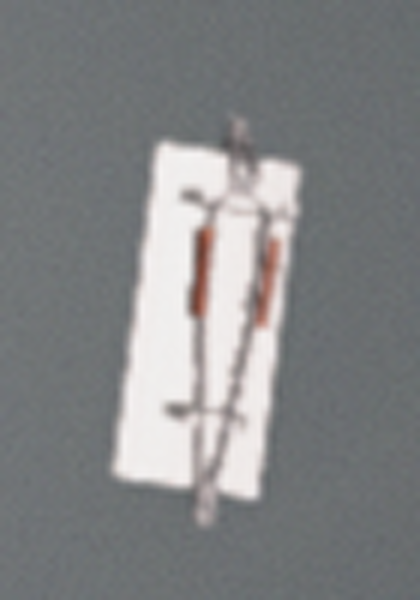

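View pics/s_f1w.png

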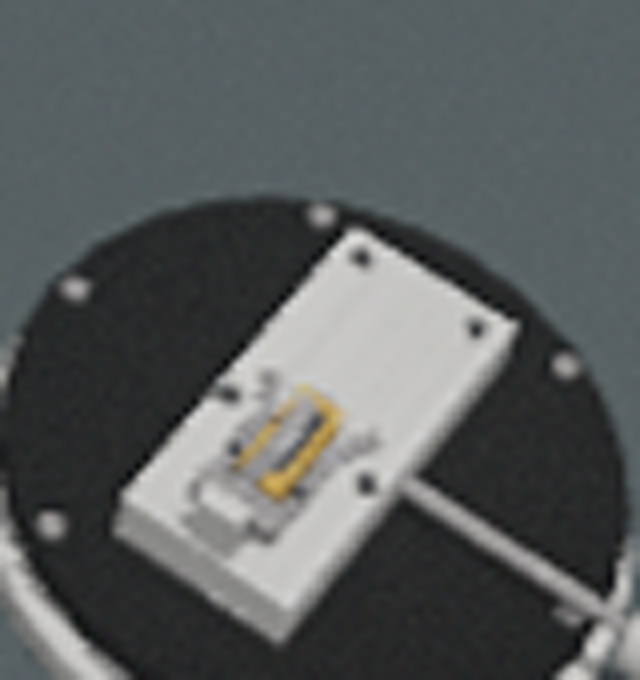

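View pics/t_f1w.png

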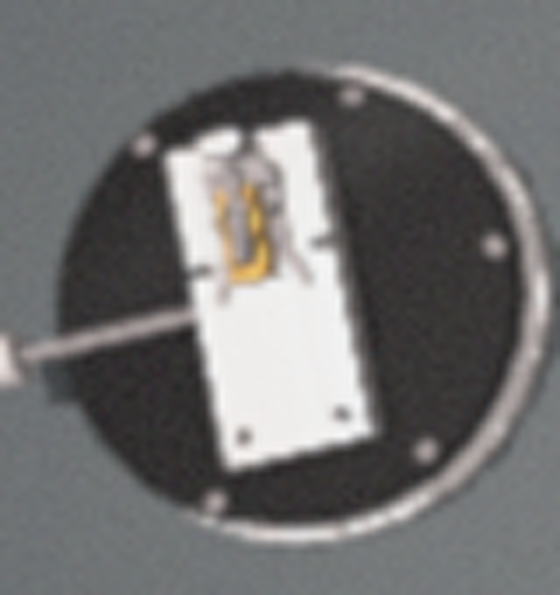

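```bash
python3 - <<'E'
from rect import *
cv2.imwrite('pics/r_f1.png',rectify('scene','f1',.056,-10,50,-20,20,S=10))
cv2.imwrite('pics/r_f1t.png',rectify('top','f1',.056,-10,50,-20,20,S=10))
for t in('s2','o1','f1'):
    o=rectify('scene',t,.056,-10,50,-20,20,S=10);H,S,V=cv2.split(cv2.cvtColor(o,cv2.COLOR_BGR2HSV))
    m=((H>8)&(H<32)&(S>90));m[:20]=0;ys,xs=np.nonzero(m);print(t,np.percentile(xs,[1,99])/10-10,20-np.percentile(ys,[1,99])/10)
E
```

```text
s2 [ 2.8 33.4] [ 7.9 -5.5]
o1 [ 2.7 33.4] [ 8.1 -5.5]
f1 [ 3.1 33.2] [ 7.9 -5.5]
```

View pics/r_f1.png

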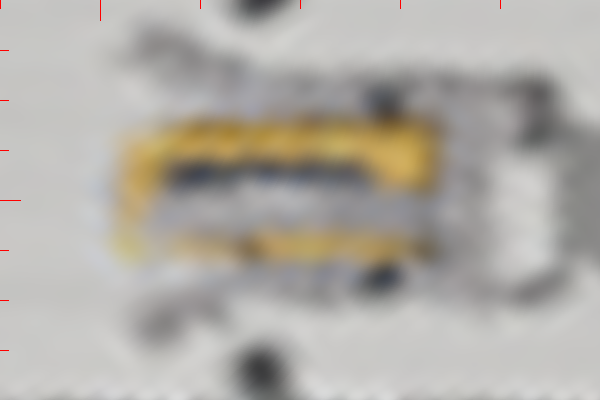

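View pics/r_f1t.png

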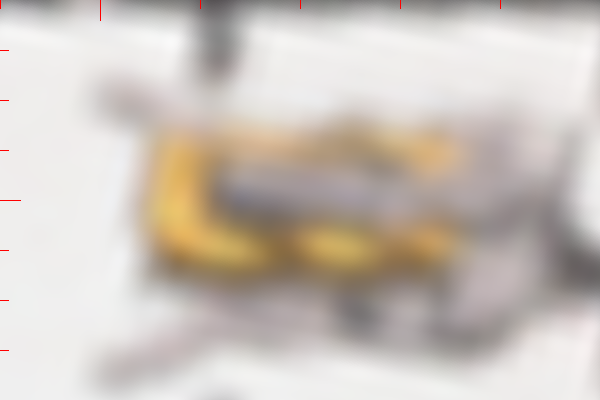

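```bash
python3 - <<'E'
from h import *
st('before');job.job_done();st('after')
E
```

```text
before t 40.71 p [ 470.5 -425.1  267.4] F [-0.14 -0.17 -0.36] M [-0.02 -0.27 -0.02] op 69.75
the job is handed in; nothing more can be done
the job is handed in; nothing more can be done
```

I handed the job in at t ≈ 40.7 s with the module home on the end stop and the tweezers back on their rest. No verdict is reported, so this rests on my own checks.

**What I did:** I took the brown-scaled steel tweezers from the aluminium rest and picked up the brass module from the tray. I set it down before the guides and slid it in under the leaf. The slide force peaked at about 5.5 N and then ran at about 3.4 N. I met the stop after about 33.3 mm and pressed to about 7.4 N total, roughly 3.5–4 N on the stop, for over 0.5 s. Then I squeezed to let go and laid the tweezers back.

**What went wrong:** While testing how far to ease off at the tray, I eased too far. The tweezers and module tipped tail-down by about 15°. I re-gripped them like that and tilted the tool 15.5° for the rest of the job. At set-down, contact came 1.7 mm lower than I had calculated.

**Last checks:**
- **Module:** it did not move between pressing, release and the final picture (within about 0.4 mm). It looks flat and aligned against the stop. Contact with the stop is judged mainly from the force rise, because the pictures alone are too coarse to prove it.
- **Tweezers:** they look level and centred in the rest, about 5 mm further back than at the start, which is inside the 15 mm limit.
- **Cameras:** the two views disagree by about 3 mm along the workholder's x, so I relied on force there rather than on position.
- **Bystanders:** I did not measure them again at the end. I saw no contact with them.

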